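# Sort press screws by thread hand and book them in

### The arm

A 7-joint arm with a two-finger parallel gripper is mounted at the origin on the work surface. World frame = base frame: x ahead of the robot, y to its left, z up, the work surface at z = 0. Lengths are in m, angles in rad, forces in N, time in s.
With the tool pointing down it reaches from about 0.4 to 0.85 m from the base axis. Payload 4.5 kg.
Tool frame: the origin (TCP) lies on the centre line of the jaws, within the pads' length; the fingertips stand 17 mm ahead of it and the grasp point (between the pads) lies 2 mm behind it (r.tip_reach is the distance from the TCP to the fingertips, in m); z points along the fingers, y is the line along which they close (so a half turn about z gives the same grasp; the last joint's range is limited). The gripper opens to 88 mm and grips with 3 to 60 N. Pads are 18 mm wide; open, the fingers measure 123 mm over their backs; the gripper's body (75 mm by 187 mm) begins 45 mm behind the grasp point.
Start: joints at [1.139, 0.689, -0.195, 1.565, 0.157, 0.902, -0.215], TCP at [0.281, -0.558, 0.256] pointing down, gripper open.
Joint ranges: [-3.01, 3.01], [-0.46, 2.08], [-1.47, 1.51], [0.13, 2.56], [-1, 4.14], [0.04, 2.09], [-2.66, 2.66]. Speed limits (rad/s): [2.57, 2.57, 3.14, 3.14, 3.14, 3.14, 3.14].

### API

Orientations are given as a unit quaternion [x, y, z, w].
In Python, from plant import r gives the robot as it stands.
- The arm moves only by the tool step_arm, never from a script. Its argument "steps" is a list of rows, each a list of 7 numbers: the shift along the tool's x, y, z in cm, then the turn, a rotation vector about the tool's x, y, z in degrees, then the gripper's target within -1 to 1 (shut at 1, half-way at 0, fully open at -1). A call has 1 to 8 rows; each row shifts and turns the commanded pose from where the row before left it, along the tool's axes as they then stand; what a row does not reach is not made up. A row lasts 1/8 s, in which the tool goes at most 62.5 mm and 10.7 degrees, less where a joint would pass 70% of its speed; a pose out of reach is approached as far as the arm can. A call with a gripper value outside its range is refused whole. The fingers move at their own pace and stop on an object; "force" is the grip in N (left out, the last holds). Time passes only in rows, so rows that do not move let the fingers close. It gives the time, the measured TCP pose, the force, the opening and the grip force at its end, in the units of the state.
- r.get_state(): the state, without advancing time (a new reading comes with each control period).
- r.snapshot(name): name is "scene" or "top"; returns a dict with "pixels" (384x512x3 uint8, red, green, blue), "fx", "fy", "cx", "cy" (pixels), "cam_to_world" (4x4, takes a point from camera to world coordinates). Camera axes: x right, y down, z forward; pixel columns grow to the right and rows downward; lengths in m; the calibration is good to about 2 mm. A picture is of the moment at which its call begins. There is no depth.
- r.finish_job(): hands the job in; it is judged then, once.
The state is a dict: "clock": time; "q": joint angles; "qd": joint speeds; "joint_torque": joint torques, N m; "tool_pos": TCP position; "eef_rot": TCP orientation; "contact_force": force on the tool from outside, world axes, zero at the start; "moment": the same for the moment, N m; "opening": opening from 0.0 (shut) to 1.0 (fully open); "finger_force": force on a finger pad.
Only numpy, scipy, OpenCV 4.12 (cv2) and the standard library are available. Lean on these libraries where they do the work, as an engineer would, in place of code of your own. Each camera call takes 0.05 s, during which the arm holds its last target. There are 200 camera calls.

### The job

Working along the rack from its right-hand end (as the robot sees it), try every press screw in the test nut, turning it clockwise: one that is drawn in until the underside of its head is about 12 mm above the nut is right-hand and goes in the plain tray, and one that is stopped higher up is left-hand and goes in the tray with the tall ends. When all are sorted, take the hand scanner, hold it steady and square to the label on the sloping holder, about 8 cm off, for a good second, and stand it back on its dock plate. Leave the weight, wood block, tin and jar where they are.

Things in the scene. Friction and masses are not known exactly. Their poses are not given: they have to be found in the camera images.
- rack: Fixed wooden rack 70 x 300 x 18 mm, origin at the centre of its underside. Four square sockets (23 mm wide, 12 mm deep, floor 6 mm above the table) lie in a row along its y axis at y = -108 (first socket), -36 (second), +36 (third), +108 mm (fourth). The first is at the right-hand end as seen from the robot (lowest world y).
- screw_a_head (a point): Screw of the first socket: screw_a or screw_b stands there, never both; None if absent. Steel thumb screw 94 mm long, 0.18 kg, z from tip to head; this point is the centre of its head, 78 mm above the tip. The head is a flat bar 36 (x) x 14 (y, grip here) x 32 mm high. Thread hand not told: find it by trying. All screws look alike but for the hand.
- screw_b_head (a point): Screw of the first socket: screw_a or screw_b stands there, never both; None if absent. As screw_a. Below the head: neck and core 19 mm across; the plain round pilot at the tip is 14 mm long; above it is a coarse two-start thread 31 mm across, up to 38 mm from the tip, ribs 4.5 mm thick.
- screw_c_head (a point): Screw of the second socket: screw_c or screw_d stands there, never both; None if absent. As screw_a. Thread lead 36 mm a turn (5.7 mm per rad). The middle of each rib's lower end is 16 mm above the tip, one on the screw's +x side, one on its -x side, so that half a turn about z makes no difference.
- screw_d_head (a point): Screw of the second socket: screw_c or screw_d stands there, never both; None if absent. As screw_a.
- screw_e_head (a point): Screw of the third socket: screw_e or screw_f stands there, or neither; None if absent. As screw_a.
- screw_f_head (a point): Screw of the third socket: screw_e or screw_f stands there, or neither; None if absent. As screw_a.
- screw_g_head (a point): Screw of the fourth socket: screw_g or screw_h stands there, or neither; None if absent. As screw_a.
- screw_h_head (a point): Screw of the fourth socket: screw_g or screw_h stands there, or neither; None if absent. As screw_a.
- test_nut: Fixed steel test nut, hexagonal, 54 mm across flats, 66 mm high, on a foot 90 x 90 x 8 mm; origin under its centre. Bore 35 mm, with two right-hand internal threads 4 mm thick, free middle 23 mm. Each is half a turn: its middle rises from 32 to 50 mm above the table, counter-clockwise from above, one starting on the nut's +x side, one on its -x side.
- nut_mouth (a point): Centre of the nut's mouth on its axis, 66 mm above the table, axes as the nut's. A right-hand screw is in when upright on this axis with its head centre under 31.5 mm above this point (underside of head 15 mm above the rim); a left-hand one has been tried when upright on the axis with its head centre under 52 mm above it (it stops at 40 to 51 mm).
- nut_thread (a point): Point on the nut's axis, 41 mm above the table, axes as the nut's. A right-hand screw whose x axis is 0.4 rad counter-clockwise (or that plus half a turn) from the nut's goes straight down till its head centre is 105 mm above the table; turned clockwise it then sinks 5.7 mm per rad with 4 mm play, after 1.6 rad to 96 mm. Turn it back to free it. A left-hand one stops at 106 to 117 mm.
- plain_tray: Loose aluminium tray, 110 (x) x 220 (y) x 50 mm high all round, walls and floor 4 to 5 mm, 0.6 kg; origin at the centre of its underside. For right-hand screws.
- tall_tray: Loose aluminium tray like the plain one, but its two short ends (at y = -108 and +108 mm) rise to 90 mm. For left-hand screws.
- scanner_grip (a point): Grip point of the hand scanner, 85 mm above its window face; z axis points from window to the top of the handle. The handle is 40 mm (x) x 30 mm (y, grip here) from 30 to 115 mm above the window face; the head below it is 62 x 52 x 30 mm. 0.2 kg. Stands on its window face on the dock; reads along its -z axis.
- scanner_window (a point): Centre of the scanner's window face, its underside as it stands; same axes.
- dock: Fixed flat rubber plate 110 x 110 x 6 mm, the scanner's standing place; origin under its centre.
- label: Label card on the fixed sloping holder; origin at the centre of the label's face, z axis out of the face, tilted 30 degrees from vertical towards the holder's -x side (roughly towards the robot). Card 100 x 110 mm, 37 mm above the table. Read while the scanner's window lies 50 to 115 mm out from the face, within 25 mm of the middle sideways, and its z axis within 0.26 rad of the label's, for one second.
- weight: Brass weight, 25 mm across, 30 mm high, standing between nut and rack; leave alone.
- wood_block: Pale wood block 30 x 120 x 22 mm near the rack's left half; leave alone.
- ink_tin: Ink tin, 76 mm across, 70 mm high, behind the rack; leave alone.
- jar: Amber jar, 56 mm across, 75 mm high, behind the rack; leave alone.
Not all that is in view belongs to the job. What is shaped like the part that bears screw_a_head but blue is not meant.

How it is judged:
By the outcome, as a careful person would: the job done as asked, in the order asked, and still so for the second after the job is handed in, with the robot touching nothing.
Of screw_a, screw_b only 1 to 1 are there at a start; the rules pass over those that are not, and their reading is None.
Of screw_c, screw_d only 1 to 1 are there at a start; the rules pass over those that are not, and their reading is None.
Of screw_e, screw_f, wrench only 1 to 1 are there at a start; the rules pass over those that are not, and their reading is None.
Of screw_g, screw_h, brush only 1 to 1 are there at a start; the rules pass over those that are not, and their reading is None.
At some moment in a run one of scanner, plain_tray, tall_tray may be knocked a few centimetres aside while the robot is not near it.
It also fails if it takes over 210 s, if anything falls off the work surface, if the arm or the gripper's body presses on something with over 40 N, if the wrist force passes 120 N, or if a joint passes its speed limit or range.

## Working session

There is one attempt and no reset: what is moved stays moved. The work goes in short steps, Python scripts to look and compute and a tool call to move; the robot and the scene stay as the last step left them, time stands still between calls to the robot, and variables do not carry over. Pictures are saved under pics/ and viewed, at most 14 in all, crops included, and the job is handed in when it is done.

Besides the shell and the picture viewer there is one more tool, called after "Request:" as a command line: name --pt "numbers of a row" for each row, then --argument value for the rest. step_arm: Moves the arm, as the interface text tells. Its arguments: {"type":"object","properties":{"steps":{"type":"array","items":{"type":"array","items":{"type":"number"}}},"force":{"type":"number"}},"required":["steps"]}

```bash
ls; mkdir -p pics; python3 - <<'E'
from plant import r
import cv2,json,numpy as np
for n in("scene","top"):
    s=r.snapshot(n); cv2.imwrite(f"pics/{n}0.png",cv2.resize(s["pixels"][:,:,::-1],(800,600),interpolation=cv2.INTER_CUBIC)); np.savez(f"pics/{n}0.npz",**s)
    print(n,s["fx"],s["cx"],s["cy"],np.round(s["cam_to_world"],3).tolist())
print(r.get_state(),r.tip_reach)
E
```

```text
pics
scene 472.07216026590993 258.5861005610313 181.74914976731458 [[0.679, 0.423, -0.6, 1.202], [0.734, -0.389, 0.557, -0.543], [0.002, -0.818, -0.575, 0.617], [0.0, 0.0, 0.0, 1.0]]
top 380.7908245307726 253.44885068334148 191.5855653086426 [[-0.001, -0.984, 0.179, 0.476], [-0.999, 0.007, 0.034, -0.01], [-0.034, -0.179, -0.983, 0.853], [0.0, 0.0, 0.0, 1.0]]
{'clock': 0.1, 'q': array([ 1.13878796,  0.68990279, -0.1945403 ,  1.56618745,  0.15726355,
        0.90244677, -0.21512365]), 'qd': array([ 0.00037838, -0.00131501,  0.0003057 , -0.00322758,  0.00055156,
       -0.00251753, -0.00076156]), 'joint_torque': array([-2.43461982e-03, -5.28499675e+01, -1.27116848e+00, -1.53837240e+01,
       -5.25615178e-02,  1.97305657e-03,  8.98904631e-06]), 'tool_pos': array([ 0.28047543, -0.55797218,  0.25500303]), 'eef_rot': array([ 9.72995384e-01,  2.30823258e-01, -2.10215845e-04, -7.50114246e-04]), 'contact_force': array([ 0.38586488, -0.71827948, -0.18629224]), 'moment': array([ 0.02254255, -0.02242416,  0.01380703]), 'finger_force': 0.0, 'opening': 0.9987064010788433} 0.017
```

View pics/scene0.png

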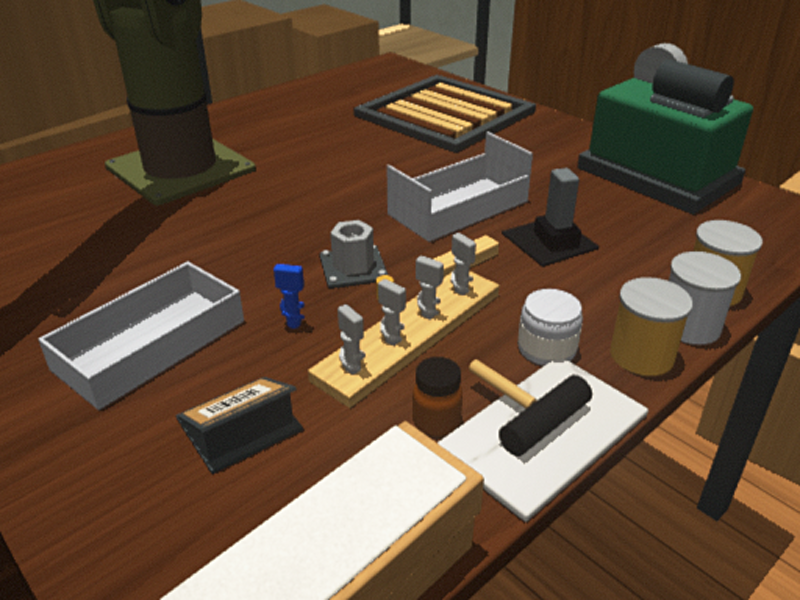

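View pics/top0.png

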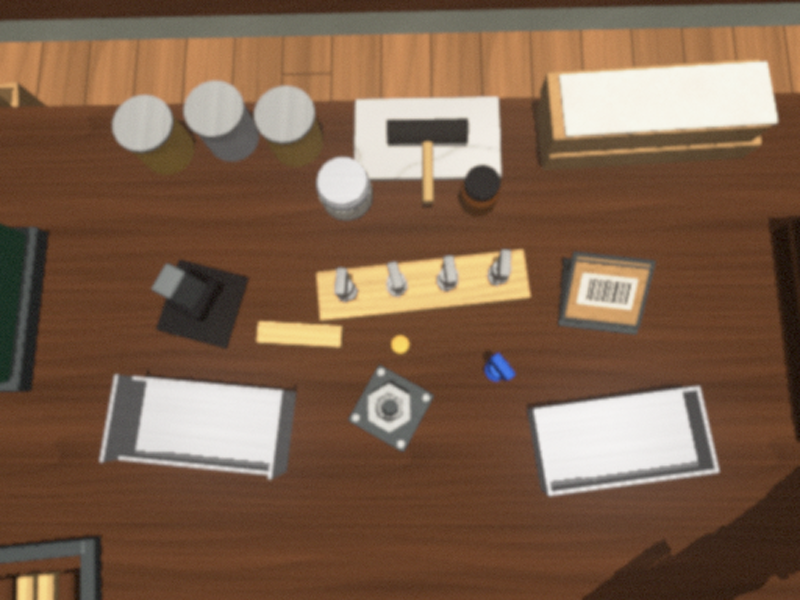

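The scene shows four grey screws in the rack (top view, at 345,285; 396,280; 449,270; 502,265). The blue look-alike at (498,367) isn't meant. Also visible: nut (390,405), plain tray (right), tall tray (left), scanner (185,285) and label (607,290). Next I'll take an enlarged crop to confirm and measure.

```bash
cat > h.py <<'E'
import numpy as np,cv2
from scipy.spatial.transform import Rotation as R
def ray(s,u,v,z):
    M=s["cam_to_world"];d=M[:3,:3]@np.array([(u-s["cx"])/s["fx"],(v-s["cy"])/s["fy"],1]);o=M[:3,3]
    return o+d*(z-o[2])/d[2]
def proj(s,p):
    M=s["cam_to_world"];c=M[:3,:3].T@(np.array(p)-M[:3,3]);return s["fx"]*c[0]/c[2]+s["cx"],s["fy"]*c[1]/c[2]+s["cy"]
def crop(s,u0,v0,u1,v1,k,name):
    im=cv2.resize(s["pixels"][v0:v1,u0:u1,::-1],None,fx=k,fy=k,interpolation=cv2.INTER_CUBIC)
    for u in range((u0+9)//10*10,u1,10): cv2.putText(im,str(u),((u-u0)*k,8),0,.3,(0,255,255)); cv2.line(im,((u-u0)*k,10),((u-u0)*k,16),(0,255,255))
    for v in range((v0+9)//10*10,v1,10): cv2.putText(im,str(v),(0,(v-v0)*k),0,.3,(0,255,255))
    cv2.imwrite(f"pics/{name}.png",im)
def go(r,x,y,z,yaw=None):
    """move to TCP pos with tool down, tool y axis at world angle yaw(deg, mod 180); prints tool-axis shift cm, total turn deg"""
    st=r.get_state();C=R.from_quat(st["eef_rot"]);d=C.inv().apply(np.array([x,y,z])-st["tool_pos"])*100
    print("tcp",np.round(st["tool_pos"],4),"shift",np.round(d,2),end=" ")
    ty=C.apply([0,1,0]);a=np.degrees(np.arctan2(ty[1],ty[0]));tz=C.apply([0,0,1])
    zt=C.inv().apply([0,0,-1]);tilt=np.degrees(np.cross([0,0,1],zt))
    print("yaw %.1f tilt"%a,np.round(tilt,2),"q7 %.2f"%st["q"][6],end=" ")
    if yaw is not None:
        t=(a-yaw+90)%180-90;print("turn z %.1f"%t,end="")
    print()
E
python3 - <<'E'
from h import *
s=np.load("pics/top0.npz")
crop(s,195,150,345,262,5,"ctop")
s=np.load("pics/scene0.npz")
crop(s,170,130,330,250,5,"cscene")
E
```

```text
(no output)
```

View pics/ctop.png

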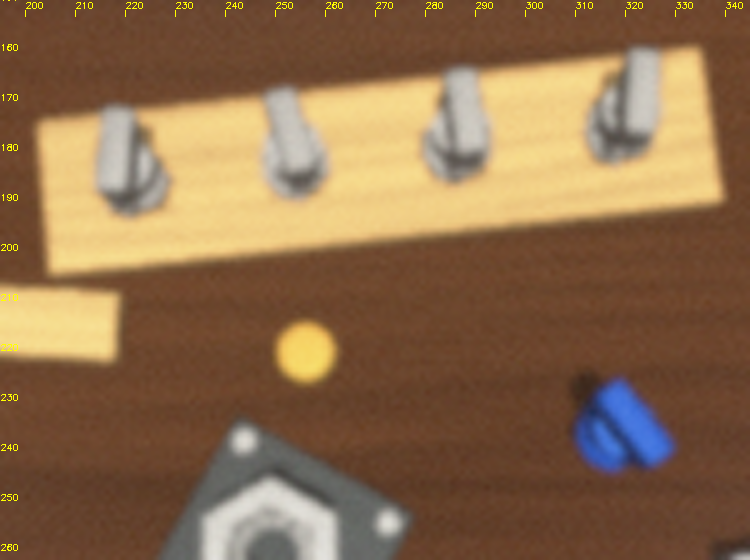

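View pics/cscene.png

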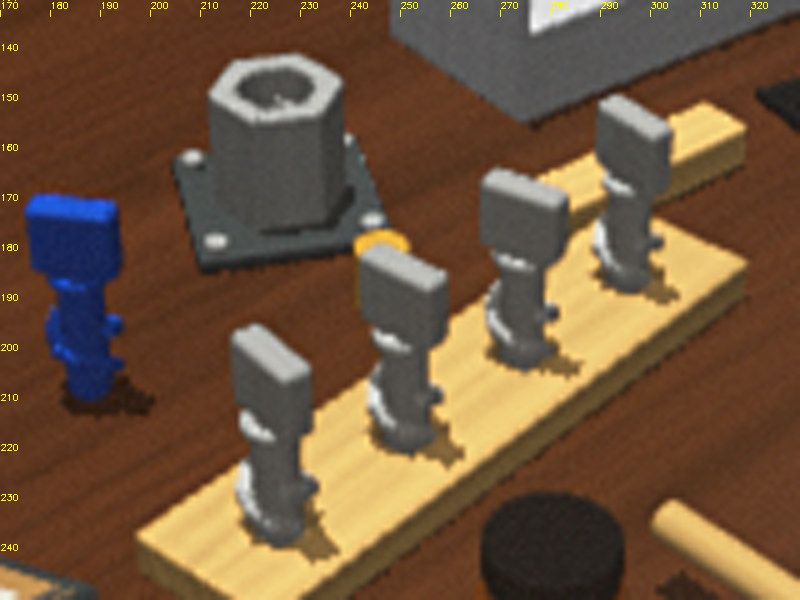

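The crops show four grey thumb screws on the rack, plus a blue one at (320,236) top, which is the decoy. The grey one at (323,168) top is in the right-hand first socket, so it's the first to try.

```bash
python3 - <<'E'
from h import *
s=np.load("pics/top0.npz")
crop(s,220,230,280,290,6,"a");crop(s,95,160,165,225,6,"b");crop(s,350,155,425,215,6,"c")
t=np.load("pics/scene0.npz");crop(t,205,130,255,170,8,"d")
ims=[cv2.imread(f"pics/{n}.png") for n in"abcd"]
o=np.zeros((600,800,3),np.uint8)
import itertools
o=np.zeros((800,860,3),np.uint8)
for im,(y,x) in zip(ims,[(0,0),(0,430),(400,0),(400,455)]):
    h,w=im.shape[:2];h=min(h,800-y);w=min(w,860-x);o[y:y+h,x:x+w]=im[:h,:w]
cv2.imwrite("pics/m1.png",cv2.resize(o,(645,600),interpolation=cv2.INTER_AREA))
# rack
c=[ray(s,*p,.018) for p in[(202.6,174),(335,159.4),(339.6,190),(205,205)]];c=np.array(c)
print(np.round(c,3).tolist());o=c.mean(0);ey=c[0]-c[1]+c[3]-c[2];ey/=np.linalg.norm(ey);print(o,np.degrees(np.arctan2(ey[1],ey[0])))
for y in(-.108,-.036,.036,.108):
    p=o+ey*y;print("socket",p[:2]); p[2]=.1;print(" head top proj top",proj(s,p),"scene",proj(t,p))
# bar directions scene/top: screws a..d head top face end points
for nm,f,g in[("a",(235,330),(308,375)),("b",(362,247),(446,285)),("c",(483,175),(567,200)),("d",(600,103),(668,132))]:
    a=ray(t,170+f[0]/5,130+f[1]/5,.1);b=ray(t,170+g[0]/5,130+g[1]/5,.1);print(nm,(a+b)/2,np.linalg.norm(b-a),np.degrees(np.arctan2(*(b-a)[1::-1])))
F=1.5625
for nm,z,P in[("plain",.05,[(530,407),(700,388),(718,470),(548,494)]),("tall",.05,[(115,375),(293,390),(272,478),(101,461)]),("foot",.008,[(380,367),(432,397),(403,450),(350,420)])]:
    c=np.array([ray(s,u/F,v/F,z) for u,v in P]);print(nm,np.round(c[:,:2],3).tolist(),np.round(c.mean(0),3))
E
```

```text
[[0.669, 0.133, 0.018], [0.7, -0.165, 0.018], [0.63, -0.172, 0.018], [0.598, 0.126, 0.018]]
[ 0.64888951 -0.01936375  0.018     ] 96.00120521200468
socket [ 0.66018085 -0.12677188]
 head top proj top (np.float64(323.91032176736576), np.float64(167.84965266483024)) scene (np.float64(223.31055878237424), np.float64(199.48952720229897))
socket [ 0.65265329 -0.05516646]
 head top proj top (np.float64(288.4412085547619), np.float64(171.79280969809645)) scene (np.float64(249.98636885891437), np.float64(182.30048543358234))
socket [0.64512574 0.01643896]
 head top proj top (np.float64(253.0694780263458), np.float64(175.72514054538578)) scene (np.float64(274.14805051231394), np.float64(166.7314678873086))
socket [0.63759818 0.08804438]
 head top proj top (np.float64(217.79472967648516), np.float64(179.64668973153863)) scene (np.float64(296.1350339957675), np.float64(152.5637565270625))
a [ 0.66347509 -0.12738417  0.1       ] 0.038584854594928567 3.5275254082265444
b [ 0.65567601 -0.05605066  0.1       ] 0.04069788895112556 9.521295846250663
c [0.64813156 0.01569037 0.1       ] 0.037538404698504266 18.56946610558413
d [0.64093782 0.08633689 0.1       ] 0.035269278920577664 6.728225547270051
plain [[0.476, -0.159], [0.5, -0.382], [0.396, -0.395], [0.366, -0.178]] [ 0.435 -0.278  0.05 ]
tall [[0.52, 0.401], [0.499, 0.156], [0.385, 0.18], [0.406, 0.41]] [0.452 0.287 0.05 ]
foot [[0.532, 0.042], [0.49, -0.031], [0.418, 0.009], [0.458, 0.083]] [0.475 0.026 0.008]
```

View pics/m1.png

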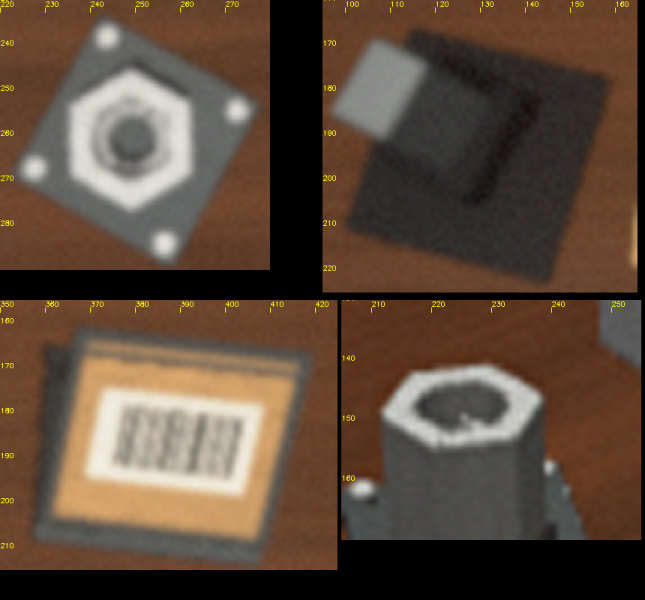

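The nut is at (249,261), with its foot axes at about -30°/60°. The scanner handle top is near (107,180) and the label centre near (385,187). Rack fit and head pixels agree within 2 mm, so I'll move.

```bash
python3 - <<'E'
from h import *
from plant import r
s=np.load("pics/top0.npz")
print("nut",ray(s,249.2,260.8,.066))
go(r,.660,-.127,.20,94)
E
```

```text
nut [0.47557437 0.02564449 0.066     ]
tcp [ 0.2805 -0.558   0.255 ] shift [ 53.27 -21.45   5.53] yaw -63.3 tilt [-0.09  0.    0.  ] q7 -0.22 turn z 22.7
```

Request:
step_arm --pt "4.84 -1.95 0.5 0 0 0 0" --pt "4.84 -1.95 0.5 0 0 0 0" --pt "4.84 -1.95 0.5 0 0 0 0" --pt "4.84 -1.95 0.5 0 0 0 0" --pt "4.84 -1.95 0.5 0 0 0 0" --pt "4.84 -1.95 0.5 0 0 0 0" --pt "4.84 -1.95 0.5 0 0 0 0" --pt "4.84 -1.95 0.5 0 0 0 0" --force 40

```text
clock: 1.1
tool_pos: [0.5574, -0.2438, 0.2152]
eef_rot: [0.973, 0.231, -0.0, -0.0]
contact_force: [0.5, 0.2, -0.7]
opening: 0.505
finger_force: 0.0
```

Request:
step_arm --pt "4.84 -1.95 0.5 0 0 0 0" --pt "4.84 -1.95 0.5 0 0 0 0" --pt "4.84 -1.95 0.5 0 0 0 0" --pt "0 0 0 0 0 -10.5 0" --pt "0 0 0 0 0 -10.5 0" --pt "0 0 0 0 0 -10.5 0" --pt "0 0 0 0 0 -10.5 0" --pt "0 0 0 0 0 -10.5 0"

```text
clock: 2.1
tool_pos: [0.6597, -0.1277, 0.2002]
eef_rot: [0.769, 0.64, -0.0, -0.0]
contact_force: [-0.7, 0.3, -0.0]
opening: 0.497
finger_force: 0.0
```

Request:
step_arm --pt "0 0 0 0 0 -10.5 0" --pt "0 0 0 0 0 -10.5 0" --pt "0 0 0 0 0 -10.5 0" --pt "0 0 0 0 0 -10.5 0" --pt "0 0 0 0 0 -10.5 0" --pt "0 0 0 0 0 -10.5 0" --pt "0 0 0 0 0 -10.5 0" --pt "0 0 0 0 0 -10.5 0"

```text
clock: 3.1
tool_pos: [0.6597, -0.1279, 0.2001]
eef_rot: [0.143, 0.99, -0.0, -0.001]
contact_force: [1.6, 0.0, -0.3]
opening: 0.502
finger_force: 0.0
```

Request:
step_arm --pt "0 0 0 0 0 -10.5 0" --pt "0 0 0 0 0 -10.3 0" --pt "0 0 0 0 0 0 0"

```text
clock: 3.48
tool_pos: [0.6597, -0.1279, 0.2]
eef_rot: [-0.034, 0.999, 0.0, -0.001]
contact_force: [-0.2, -0.3, 0.6]
opening: 0.5
finger_force: 0.0
```

```bash
python3 - <<'E'
from h import *
from plant import r
go(r,.660,-.127,.089,94)
E
```

```text
tcp [ 0.6597 -0.1279  0.2   ] shift [-0.05  0.08 11.1 ] yaw 93.9 tilt [ 0.04 -0.06  0.  ] q7 1.19 turn z -0.1
```

Request:
step_arm --pt "0 0 4 0 0 0 0" --pt "0 0 4 0 0 0 0" --pt "0 0 3.1 0 0 0 0" --pt "0 0 0 0 0 0 0" --pt "0 0 0 0 0 0 1" --pt "0 0 0 0 0 0 1" --pt "0 0 0 0 0 0 1" --pt "0 0 0 0 0 0 1"

```text
clock: 4.47
tool_pos: [0.6608, -0.1277, 0.0908]
eef_rot: [-0.035, 0.999, -0.0, 0.001]
contact_force: [-0.5, -0.0, 4.9]
opening: 0.154
finger_force: 40.0
```

```bash
python3 - <<'E'
from h import *
from plant import r
go(r,.660,-.127,.089,94)
st=r.get_state();print(st["opening"]*88,st["finger_force"],st["contact_force"])
s=r.snapshot("scene");crop(s,170,60,330,180,5,"g1");s=r.snapshot("scene")
crop(s,150,110,310,230,5,"g1")
E
```

```text
tcp [ 0.6608 -0.1277  0.0908] shift [0.07 0.08 0.18] yaw 94.0 tilt [-0.03  0.1   0.  ] q7 1.10 turn z -0.0
13.575729073922941 39.98905599117279 [-4.63055053e-01 -4.45979234e-03  4.93870456e+00]
```

View pics/g1.png

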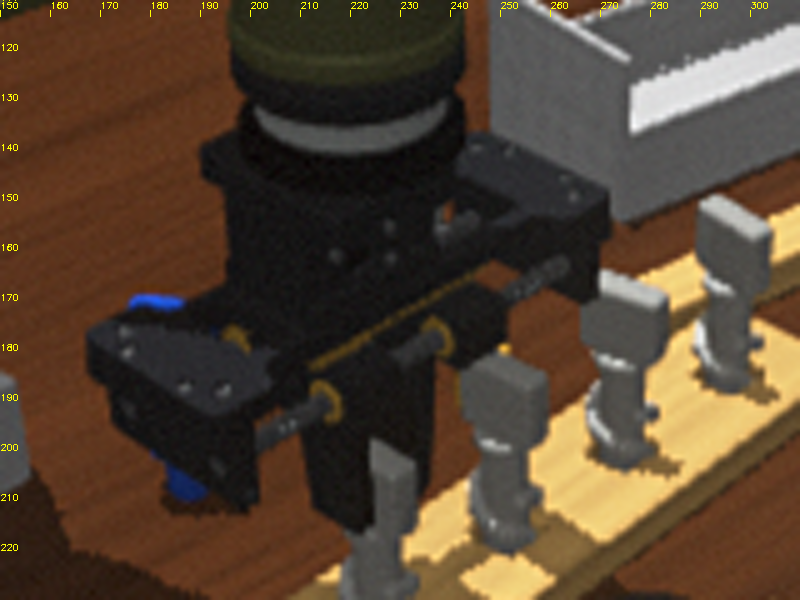

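Screw a is gripped (opening 13.6 mm), with its bar end sticking out on the camera side at (233,203). I'll check how well it's centred along the bar.

```bash
python3 - <<'E'
from h import *
from plant import r
t=np.load("pics/scene0.npz")
# near top end edge corners of the bar
for p in[(232.8,203.2)]: print(ray(t,*p,.1))
# predict corners for head centre at candidate x
for x in(.658,.661,.664):
    print(x,[tuple(np.round(proj(t,(x+a*np.cos(.07)-b*np.sin(.07),-.1277+a*np.sin(.07)+b*np.cos(.07),.1)),1)) for a,b in((.018,.007),(.018,-.007))])
E
```

```text
[ 0.68017503 -0.12123866  0.1       ]
0.658 [(np.float64(231.9), np.float64(201.6)), (np.float64(226.2), np.float64(205.1))]
0.661 [(np.float64(232.9), np.float64(202.4)), (np.float64(227.3), np.float64(205.9))]
0.664 [(np.float64(234.0), np.float64(203.1)), (np.float64(228.4), np.float64(206.6))]
```

Request:
step_arm --pt "0 0 -3 0 0 0 1" --pt "0 0 -4 0 0 0 1" --pt "0 0 -4 0 0 0 1" --pt "0 0 0 0 0 0 1"

```text
clock: 5.08
tool_pos: [0.6617, -0.1271, 0.2025]
eef_rot: [-0.035, 0.999, -0.0, 0.003]
contact_force: [0.4, -0.7, -2.8]
opening: 0.153
finger_force: 40.0
```

```bash
python3 - <<'E'
from h import *
from plant import r
go(r,.4755,.0257,.20,83)
st=r.get_state();print(st["opening"]*88,st["finger_force"],st["contact_force"])
E
```

```text
tcp [ 0.6617 -0.1271  0.2025] shift [17.52 16.54  0.15] yaw 94.0 tilt [-0.01  0.31  0.  ] q7 1.19 turn z 11.0
13.48121513915107 39.98751609586179 [ 0.41508451 -0.70662583 -2.8246845 ]
```

Request:
step_arm --pt "3.5 3.31 0 0 0 0 1" --pt "3.5 3.31 0 0 0 0 1" --pt "3.5 3.31 0 0 0 0 1" --pt "3.5 3.31 0 0 0 0 1" --pt "3.52 3.3 0 0 0 0 1" --pt "0 0 0 0 0 5.5 1" --pt "0 0 0 0 0 5.5 1" --pt "0 0 0 0 0 0 1"

```text
clock: 6.08
tool_pos: [0.4728, 0.0247, 0.1986]
eef_rot: [0.061, 0.998, -0.0, -0.001]
contact_force: [-0.9, -0.0, -1.6]
opening: 0.156
finger_force: 40.0
```

```bash
python3 - <<'E'
from h import *
from plant import r
go(r,.4755,.0257,.126,83)
s=r.snapshot("top");crop(s,220,205,280,265,6,"a");t=r.snapshot("scene");crop(t,190,80,260,160,6,"b")
a=cv2.imread("pics/a.png");b=cv2.imread("pics/b.png");o=np.zeros((480,800,3),np.uint8);o[:360,:360]=a;o[:480,370:790]=b;cv2.imwrite("pics/n1.png",o)
for z in(.115,.13):print(z,proj(s,(.4755,.0257,z)),proj(t,(.4755,.0257,z)))
print(proj(t,(.4755,.0257,.066)))
E
```

```text
tcp [0.4728 0.0247 0.1986] shift [-0.27  0.14  7.26] yaw 83.1 tilt [-0.06 -0.14  0.  ] q7 0.52 turn z 0.1
0.115 (np.float64(248.0080132098165), np.float64(260.83918022419346)) (np.float64(223.49653218511574), np.float64(128.40257244502607))
0.13 (np.float64(247.6199558715491), np.float64(260.83984743471825)) (np.float64(223.22054229384742), np.float64(122.34115536204162))
(np.float64(224.36708267637079), np.float64(147.52200321491512))
```

View pics/n1.png

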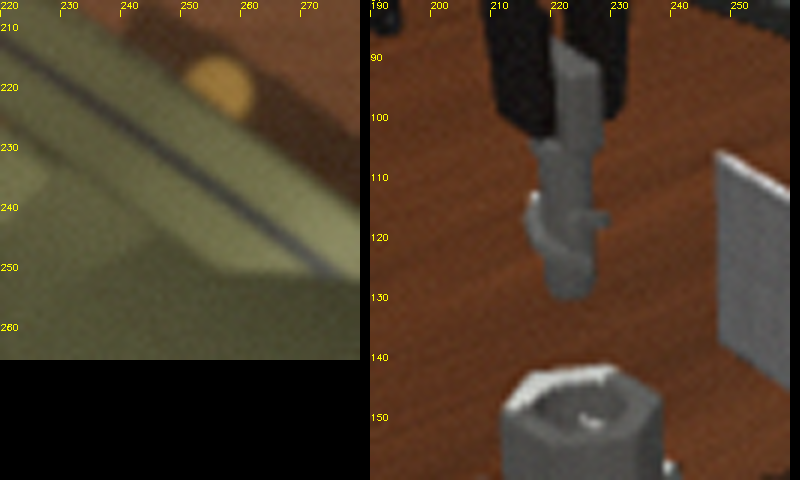

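The tip sits at scene (223.5,129.7), above the nut mouth centre (225,147). It needs about +2 mm x and +1 mm y. Then I'll lower it.

Request:
step_arm --pt "-0.22 0.12 0 0 0 0 1" --pt "0 0 3 0 0 0 1" --pt "0 0 2 0 0 0 1" --pt "0 0 1 0 0 0 1" --pt "0 0 1 0 0 0 1" --pt "0 0 0 0 0 0 1"

```text
clock: 6.92
tool_pos: [0.4761, 0.0261, 0.1294]
eef_rot: [0.061, 0.998, -0.0, -0.0]
contact_force: [0.5, -0.2, -1.2]
opening: 0.157
finger_force: 40.0
```

Request:
step_arm --pt "0 0 0.4 0 0 0 1" --pt "0 0 0.4 0 0 0 1" --pt "0 0 0.4 0 0 0 1" --pt "0 0 0 0 0 0 1"

```text
clock: 7.42
tool_pos: [0.477, 0.0263, 0.1187]
eef_rot: [0.061, 0.998, -0.0, 0.001]
contact_force: [-0.3, -0.8, 10.8]
opening: 0.154
finger_force: 40.0
```

Request:
step_arm --pt "0 0 0 0 0 8 1" --pt "0 0 0 0 0 8 1" --pt "0 0 0.1 0 0 8 1" --pt "0 0 0 0 0 8 1"

```text
clock: 7.92
tool_pos: [0.478, 0.027, 0.1194]
eef_rot: [0.335, 0.942, 0.001, 0.003]
contact_force: [-3.0, 1.2, 25.1]
opening: 0.157
finger_force: 40.1
```

Request:
step_arm --pt "0 0 0 0 0 8 1" --pt "0 0 0.1 0 0 8 1" --pt "0 0 0 0 0 8 1" --pt "0 0 0.1 0 0 8 1"

```text
clock: 8.43
tool_pos: [0.4781, 0.0271, 0.1172]
eef_rot: [0.582, 0.813, 0.002, 0.002]
contact_force: [-1.5, -0.8, 20.8]
opening: 0.154
finger_force: 40.0
```

Request:
step_arm --pt "0 0 0 0 0 8 1" --pt "0 0 0 0 0 8 1" --pt "0 0 0 0 0 8 1"

```text
clock: 8.8
tool_pos: [0.4769, 0.0265, 0.1157]
eef_rot: [0.739, 0.674, 0.001, 0.001]
contact_force: [-2.0, -0.2, 7.4]
opening: 0.155
finger_force: 40.0
```

Request:
step_arm --pt "0 0 0.1 0 0 8 1" --pt "0 0 0.1 0 0 8 1" --pt "0 0 0.1 0 0 8 1"

```text
clock: 9.18
tool_pos: [0.4771, 0.0254, 0.1128]
eef_rot: [0.863, 0.505, 0.001, 0.001]
contact_force: [-0.8, -1.9, 10.4]
opening: 0.159
finger_force: 40.0
```

```bash
python3 - <<'E'
from h import *
from plant import r
go(r,.4755,.0257,.126,83)
t=r.snapshot("scene");crop(t,180,80,280,180,5,"n2")
E
```

```text
tcp [0.4771 0.0254 0.1128] shift [-0.05 -0.15 -1.32] yaw -29.3 tilt [ 0.16 -0.03  0.  ] q7 -0.99 turn z 67.7
```

View pics/n2.png

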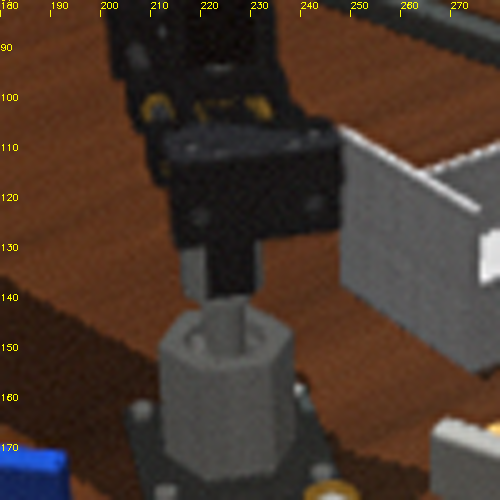

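The screw is sunk in the nut, with the head underside at v≈139 against the rim centre at 147.5, about 22 mm. It still seems to be sinking as I turn, so I'll keep going with feed along the helix.

Request:
step_arm --pt "0 0 0.08 0 0 8 1" --pt "0 0 0.08 0 0 8 1" --pt "0 0 0.08 0 0 8 1" --pt "0 0 0.08 0 0 8 1"

```text
clock: 9.72
tool_pos: [0.4754, 0.0248, 0.1117]
eef_rot: [0.968, 0.249, 0.0, 0.001]
contact_force: [-6.0, -3.1, 42.1]
opening: 0.168
finger_force: 42.9
```

Request:
step_arm --pt "0 0 0.08 0 0 8 1" --pt "0 0 0.08 0 0 8 1" --pt "0 0 0.08 0 0 8 1" --pt "0 0 0.08 0 0 8 1"

```text
clock: 10.22
tool_pos: [0.4781, 0.024, 0.1104]
eef_rot: [1.0, -0.028, 0.004, 0.001]
contact_force: [-5.0, -6.7, 54.9]
opening: 0.192
finger_force: 45.4
```

Request:
step_arm --pt "0 0 0.08 0 0 8 1" --pt "0 0 0.08 0 0 8 1" --pt "0 0 0 0 0 0 1"

```text
clock: 10.6
tool_pos: [0.4787, 0.024, 0.1094]
eef_rot: [0.986, -0.164, 0.005, -0.0]
contact_force: [-6.4, -7.0, 62.1]
opening: 0.245
finger_force: 51.2
```

```bash
python3 - <<'E'
from h import *
from plant import r
go(r,.4755,.0257,.126,83)
t=r.snapshot("scene");crop(t,180,80,280,180,5,"n3")
E
```

```text
tcp [0.4787 0.024  0.1094] shift [-0.35 -0.06 -1.67] yaw -108.9 tilt [-0.09 -0.55  0.  ] q7 -1.74 turn z -11.9
```

View pics/n3.png

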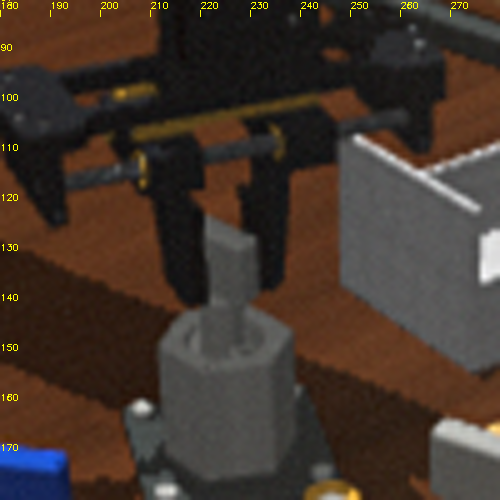

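```bash
python3 - <<'E'
from h import *
t=np.load("pics/scene0.npz")
from scipy.optimize import least_squares
obs=np.array([(221,123),(231.4,128),(231.4,140.4)])
for yaw in(0,5,11,20):
  Rz=R.from_euler("z",yaw,degrees=True)
  def P(p,c):return proj(t,Rz.apply(np.array(c))+[p[0],p[1],p[2]])
  # near vertical edge options
  for nm,cs in(("right edge +x,+y",[(.018,.007,.016),(.018,.007,-.016)]),("+x,-y",[(.018,-.007,.016),(.018,-.007,-.016)])):
    for z in(.098,.104,.110):
      print(yaw,nm,z,[tuple(np.round(P((.4765,.0255,z),c),1)) for c in cs])
E
```

```text
0 right edge +x,+y 0.098 [(np.float64(231.4), np.float64(130.9)), (np.float64(231.9), np.float64(143.5))]
0 right edge +x,+y 0.104 [(np.float64(231.3), np.float64(128.5)), (np.float64(231.8), np.float64(141.2))]
0 right edge +x,+y 0.11 [(np.float64(231.3), np.float64(126.0)), (np.float64(231.7), np.float64(138.8))]
0 +x,-y 0.098 [(np.float64(226.5), np.float64(133.0)), (np.float64(227.0), np.float64(145.7))]
0 +x,-y 0.104 [(np.float64(226.4), np.float64(130.6)), (np.float64(226.9), np.float64(143.3))]
0 +x,-y 0.11 [(np.float64(226.3), np.float64(128.1)), (np.float64(226.8), np.float64(141.0))]
5 right edge +x,+y 0.098 [(np.float64(231.8), np.float64(130.5)), (np.float64(232.2), np.float64(143.2))]
5 right edge +x,+y 0.104 [(np.float64(231.7), np.float64(128.1)), (np.float64(232.1), np.float64(140.8))]
5 right edge +x,+y 0.11 [(np.float64(231.6), np.float64(125.7)), (np.float64(232.0), np.float64(138.5))]
5 +x,-y 0.098 [(np.float64(227.2), np.float64(132.8)), (np.float64(227.7), np.float64(145.5))]
5 +x,-y 0.104 [(np.float64(227.1), np.float64(130.4)), (np.float64(227.6), np.float64(1
[... 615 characters left out ...]
1 +x,-y 0.11 [(np.float64(227.9), np.float64(127.7)), (np.float64(228.4), np.float64(140.6))]
20 right edge +x,+y 0.098 [(np.float64(232.4), np.float64(129.5)), (np.float64(232.8), np.float64(142.1))]
20 right edge +x,+y 0.104 [(np.float64(232.3), np.float64(127.0)), (np.float64(232.7), np.float64(139.7))]
20 right edge +x,+y 0.11 [(np.float64(232.2), np.float64(124.6)), (np.float64(232.7), np.float64(137.4))]
20 +x,-y 0.098 [(np.float64(229.2), np.float64(132.2)), (np.float64(229.7), np.float64(144.9))]
20 +x,-y 0.104 [(np.float64(229.1), np.float64(129.8)), (np.float64(229.6), np.float64(142.5))]
20 +x,-y 0.11 [(np.float64(229.0), np.float64(127.3)), (np.float64(229.5), np.float64(140.2))]
```

Force climbed to 62 N with no more sinking, and the bar twisted in the pads. The corner at (231.4,128→140) puts the head at about 104–106 mm. That points to left-hand. I'll unload, regrip square to the bar and retry, to rule out a jam.

Request:
step_arm --pt "0 0 -0.55 0 0 0 1" --pt "0 0 0 0 0 -8 1" --pt "0 0 0 0 0 -8 1" --pt "0 0 0 0 0 0 1" --pt "0 0 0 0 0 0 0.3" --pt "0 0 0 0 0 -8 0.3" --pt "0 0 0 0 0 -6 0.3" --pt "0 0 0 0 0 0 0.3"

```text
clock: 11.65
tool_pos: [0.4764, 0.0266, 0.1092]
eef_rot: [0.995, 0.096, 0.0, -0.0]
contact_force: [0.6, -0.3, -0.3]
opening: 0.349
finger_force: 0.0
```

```bash
python3 - <<'E'
from h import *
from plant import r
go(r,.4765,.026,.110,95)
t=r.snapshot("scene");crop(t,180,80,280,180,5,"n4")
E
```

```text
tcp [0.4764 0.0266 0.1092] shift [ 0.    0.06 -0.08] yaw -79.0 tilt [-0.04 -0.04  0.  ] q7 -1.46 turn z 6.0
```

View pics/n4.png

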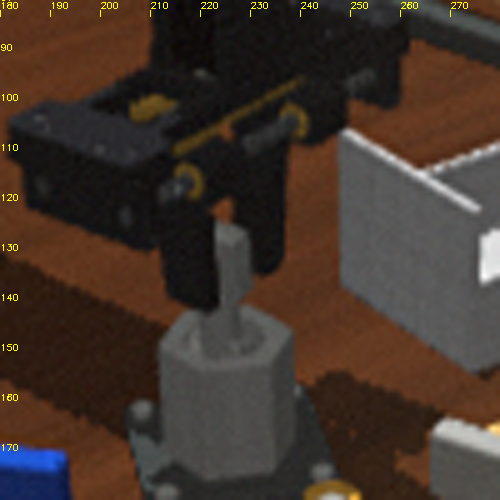

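```bash
python3 - <<'E'
from h import *
t=np.load("pics/scene0.npz")
crop_=cv2.imread("pics/n4.png")[200:320,180:270];cv2.imwrite("pics/n4z.png",cv2.resize(crop_,None,fx=5,fy=5,interpolation=cv2.INTER_CUBIC))
for yaw in(-20,-38,-55):
  Rz=R.from_euler("z",yaw,degrees=True)
  for z in(.096,.104,.110):
      print(yaw,z,[tuple(np.round(5*(np.array(proj(t,Rz.apply(np.array(c))+[.4765,.026,z]))-[180,80]))) for c in((.018,.007,.016),(.018,.007,-.016),(.018,-.007,.016),(.018,-.007,-.016),(-.018,.007,.016))])
E
```

```text
-20 0.096 [(np.float64(249.0), np.float64(264.0)), (np.float64(251.0), np.float64(327.0)), (np.float64(218.0), np.float64(270.0)), (np.float64(221.0), np.float64(333.0)), (np.float64(221.0), np.float64(228.0))]
-20 0.104 [(np.float64(248.0), np.float64(248.0)), (np.float64(250.0), np.float64(312.0)), (np.float64(218.0), np.float64(254.0)), (np.float64(220.0), np.float64(318.0)), (np.float64(220.0), np.float64(212.0))]
-20 0.11 [(np.float64(248.0), np.float64(236.0)), (np.float64(250.0), np.float64(300.0)), (np.float64(217.0), np.float64(242.0)), (np.float64(220.0), np.float64(306.0)), (np.float64(220.0), np.float64(200.0))]
-38 0.096 [(np.float64(237.0), np.float64(268.0)), (np.float64(239.0), np.float64(331.0)), (np.float64(205.0), np.float64(269.0)), (np.float64(208.0), np.float64(333.0)), (np.float64(234.0), np.float64(229.0))]
-38 0.104 [(np.float64(236.0), np.float64(252.0)), (np.float64(239.0), np.float64(316.0)), (np.float64(204.0), np.float64(253.0)), (np.float64(207.0), np.float64(317.0)), (np.float64(234.0), np.float64(213.0))]
-38 0.11 [(np.float64(236.0), np.float64(240.0)), (np.float64(238.0), np.float64(304.0)), (np.float64(203.0), np.float64(241.0)), (np.float64(206.0), np.float64(305.0)), (np.float64(233.0), np.float64(201.0))]
-55 0.096 [(np.float64(224.0), np.float64(270.0)), (np.float64(227.0), np.float64(333.0)), (np.float64(193.0), np.float64(266.0)), (np.float64(196.0), np.float64(330.0)), (np.float64(246.0), np.float64(231.0))]
-55 0.104 [(np.float64(223.0), np.float64(254.0)), (np.float64(226.0), np.float64(318.0)), (np.float64(192.0), np.float64(250.0)), (np.float64(196.0), np.float64(314.0)), (np.float64(245.0), np.float64(215.0))]
-55 0.11 [(np.float64(223.0), np.float64(241.0)), (np.float64(226.0), np.float64(306.0)), (np.float64(192.0), np.float64(238.0)), (np.float64(195.0), np.float64(302.0)), (np.float64(245.0), np.float64(203.0))]
```

View pics/n4z.png

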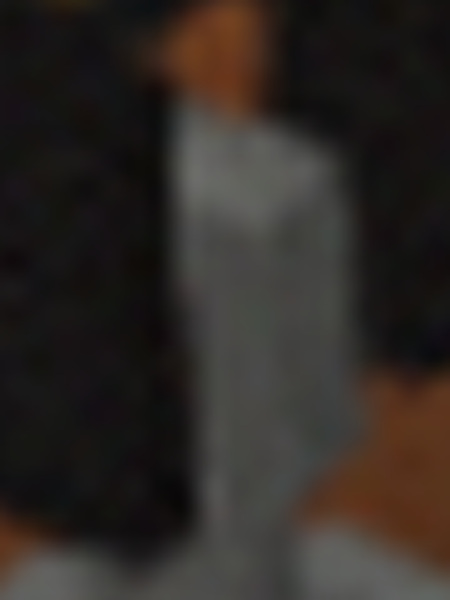

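Blurred: the left finger hides part of the head, so the height is uncertain. I'll lift the open gripper clear and measure the head by differencing against the first picture.

Request:
step_arm --pt "0 0 -3 0 0 0 0.2" --pt "0 0 -5 0 0 0 0.2" --pt "0 0 0 0 0 0 0.2"

```text
clock: 12.08
tool_pos: [0.4782, 0.0264, 0.1919]
eef_rot: [0.995, 0.095, 0.003, -0.0]
contact_force: [0.5, 0.9, -0.8]
opening: 0.398
finger_force: 0.0
```

```bash
cat >> h.py <<'E'
def art(s,u0,v0,u1,v1):
    g=cv2.cvtColor(s["pixels"],cv2.COLOR_RGB2HSV)
    for v in range(v0,v1): print(v,"".join(" .:-=+*#%@"[min(9,int(g[v,u,2])//22)] if g[v,u,1]<70 else "w" for u in range(u0,u1)))
E
python3 - <<'E'
from h import *
from plant import r
t=r.snapshot("scene");np.savez("pics/t5.npz",**t)
art(t,203,112,245,162)
E
```

```text
112 wwwwwwwwwwwwwwwwwwwwwwwwwwwwwwwwwwwwwwwwww
113 wwwwwwwwwwwwwwwwwwwwwwwwwwwwwwwwwwwwwwwwww
114 wwwwwwwwwwwwwwwwwwwwwwwwwwwwwwwwwwwwwwwwww
115 wwwwwwwwwwwwwwwwwwwwwwwwwwwwwwwwwwwwwwwwww
116 wwwwwwwwwwwwwwwwwwwwwwwwwwwwwwwwwwwwwwwwww
117 wwwwwwwwwwwwwwwwwwwwwwwwwwwwwwwwwwwwwwwwww
118 wwwwwwwwwwwwwwwwwwwwwwwwwwwwwwwwwwwwwwwwww
119 wwwwwwwwwwwwwwwwwwwwwwwwwwwwwwwwwwwwwwwwww
120 wwwwwwwwwwwwwwwwwwwwwwwwwwwwwwwwwwwwwwwwww
121 wwwwwwwwwwwwwwwwwwwwwwwwwwwwwwwwwwwwwwwwww
122 wwwwwwwwwwwwwwwwwwwwwwwwwwwwwwwwwwwwwwwwww
123 wwwwwwwwwwwww=====wwwwwwwwwwwwwwwwwwwwwwww
124 wwwwwwwwwwww=========wwwwwwwwwwwwwwwwwwwww
125 wwwwwwwwwww=============wwwwwwwwwwwwwwwwww
126 wwwwwwwwwww-----=========-wwwwwwwwwwwwwwww
127 wwwwwwwwwwww-------======--wwwwwwwwwwwwwww
128 wwwwwwwwwwww----------=----wwwwwwwwwwwwwww
129 wwwwwwwwwwww-------------:-wwwwwwwwwwwwwww
130 wwwwwwwwwwww---------------wwwwwwwwwwwwwww
131 wwwwwwwwwwww------------::-wwwwwwwwwwwwwww
132 wwwwwwwwwwww--------------:wwwwwwwwwwwwwww
133 wwwwwwwwwwww-------------::wwwwwwwwwwwwwww
134 wwwwwwwwwwww-------------::wwwwwwwwwwwwwww
135 wwwwwwwwwwwww--
[... 549 characters left out ...]
wwwwwwwwww===--==-------------====--wwwwww
148 wwwwwwwww-===--==-------------====--wwwwww
149 wwwwwwwww-=======------==----====-::wwwwww
150 wwwwwwwww--======-----------====-::-wwwwww
151 wwwwwwwww----=====------=======--::-wwwwww
152 wwwwwwwww-----=====--==========-:::-wwwwww
153 wwwwwwwww--------=-=======------:::-wwwwww
154 wwwwwwwww----------------------:::::wwwwww
155 wwwwwwwww----------------------:::::wwwwww
156 wwwwwwwww----------------------:::::wwwwww
157 wwwwwwwww-----------------------::::=:wwww
158 wwwwwwwww-----------------------:::-+-.www
159 wwwwwwwww-----------------------::::---www
160 wwww-=-ww:----------------------:::::--www
161 www-===:.:----------------------::::::::ww
```

```bash
cat >> h.py <<'E'
def fitbar(s,mask,xy,zs,yaws,tilt=0):
    """fit head bar silhouette (filled hull) to mask (full image bool) rows above vmax handled by caller"""
    best=[]
    c=np.array([(a,b,d) for a in(-.018,.018) for b in(-.007,.007) for d in(-.016,.016)])
    K=8
    for dx in np.arange(-.004,.0041,.002):
     for dy in np.arange(-.004,.0041,.002):
      for z in zs:
       for yw in yaws:
        p=R.from_euler("z",yw,degrees=True).apply(c)+[xy[0]+dx,xy[1]+dy,z]
        h=cv2.convexHull(np.array([proj(s,q) for q in p],np.float32).round().astype(np.int32))
        m=np.zeros(mask.shape,np.uint8);cv2.fillConvexPoly(m,h,1)
        vm=h[:,0,1].max()-4
        d=np.logical_xor(m.astype(bool),mask)[:vm].sum()
        best.append((d,yw,round(z,4),round(xy[0]+dx,4),round(xy[1]+dy,4)))
    best.sort();return best[:6]
def bar(s,u0,v0,u1,v1,xy,zs,yaws):
    g=cv2.cvtColor(s["pixels"],cv2.COLOR_RGB2HSV);m=np.zeros(g.shape[:2],bool);m[v0:v1,u0:u1]=g[v0:v1,u0:u1,1]<70
    return fitbar(s,m,xy,zs,yaws)
E
python3 - <<'E'
from h import *
t=np.load("pics/t5.npz")
for b in bar(t,205,112,240,160,(.4765,.026),np.arange(.094,.118,.001),range(0,180,5)):print(b)
E
```

```text
(np.int64(19), 170, np.float64(0.106), np.float64(0.4745), np.float64(0.022))
(np.int64(20), 0, np.float64(0.107), np.float64(0.4745), np.float64(0.022))
(np.int64(20), 170, np.float64(0.104), np.float64(0.4725), np.float64(0.024))
(np.int64(20), 175, np.float64(0.107), np.float64(0.4745), np.float64(0.022))
(np.int64(21), 170, np.float64(0.105), np.float64(0.4725), np.float64(0.024))
(np.int64(21), 170, np.float64(0.107), np.float64(0.4745), np.float64(0.022))
```

The silhouette fit puts the head at about 106 mm with the bar at yaw -7°. I'll regrip half a turn back, so there's room to turn clockwise again, and test properly.

Request:
step_arm --pt "0 0 0 0 0 -10.2 0.2" --pt "0 0 0 0 0 -10.2 0.2" --pt "0 0 0 0 0 -10.2 0.2" --pt "0 0 0 0 0 -10.2 0.2" --pt "0 0 0 0 0 -10.2 0.2" --pt "0 0 0 0 0 -10.2 0.2" --pt "0 0 0 0 0 -10.2 0.2" --pt "0 0 0 0 0 -10.2 0.2" --force 50

```text
clock: 13.12
tool_pos: [0.4751, 0.0263, 0.1878]
eef_rot: [0.689, 0.725, -0.001, -0.001]
contact_force: [-1.2, -0.6, -0.2]
opening: 0.399
finger_force: 0.0
```

Request:
step_arm --pt "0 0 0 0 0 -10.2 0.2" --pt "0 0 0 0 0 -10.2 0.2" --pt "0 0 0 0 0 -10.2 0.2" --pt "0 0 0 0 0 -10.2 0.2" --pt "0 0 0 0 0 -10.2 0.2" --pt "0 0 0 0 0 -10.2 0.2" --pt "0 0 0 0 0 -10.2 0.2" --pt "0 0 0 0 0 -10.2 0.2"

```text
clock: 14.12
tool_pos: [0.4751, 0.0264, 0.1878]
eef_rot: [0.048, 0.999, 0.001, -0.002]
contact_force: [0.0, 0.3, -0.8]
opening: 0.399
finger_force: 0.0
```

Request:
step_arm --pt "0 0 0 0 0 0 0.2"

```text
clock: 14.25
tool_pos: [0.4752, 0.0262, 0.1879]
eef_rot: [0.052, 0.999, 0.001, -0.002]
contact_force: [-0.3, 1.0, 0.0]
opening: 0.399
finger_force: 0.0
```

```bash
python3 - <<'E'
from h import *
from plant import r
go(r,.4755,.0255,.112,83)
E
```

```text
tcp [0.4752 0.0262 0.1879] shift [-0.07 -0.08  7.59] yaw 84.1 tilt [ 0.08 -0.19  0.  ] q7 0.51 turn z 1.1
```

Request:
step_arm --pt "-0.05 0 4 0 0 0 0.2" --pt "0 0 2.6 0 0 0 0.2" --pt "0 0 1 0 0 0 0.2" --pt "0 0 0 0 0 0 0.2" --pt "0 0 0 0 0 0 1" --pt "0 0 0 0 0 0 1" --pt "0 0 0 0 0 0 1" --pt "0 0 0 0 0 0 1"

```text
clock: 15.25
tool_pos: [0.4772, 0.0251, 0.1143]
eef_rot: [0.05, 0.999, -0.001, 0.001]
contact_force: [-0.2, -3.3, 6.3]
opening: 0.197
finger_force: 44.3
```

Request:
step_arm --pt "0 0 0.1 0 0 0 1" --pt "0 0 0 0 0 0 1"

```text
clock: 15.5
tool_pos: [0.4775, 0.0251, 0.1141]
eef_rot: [0.05, 0.999, -0.001, 0.002]
contact_force: [-1.0, -3.9, 14.7]
opening: 0.195
finger_force: 44.3
```

Request:
step_arm --pt "0 0 0 0 0 6 1" --pt "0 0 0 0 0 6 1" --pt "0 0 0.0 0 0 6 1"

```text
clock: 15.88
tool_pos: [0.477, 0.0241, 0.1144]
eef_rot: [0.206, 0.979, -0.002, 0.002]
contact_force: [-4.4, -7.5, 26.9]
opening: 0.215
finger_force: 57.7
```

```bash
python3 - <<'E'
from h import *
from plant import r
st=r.get_state();print(st["contact_force"],st["moment"],st["opening"]*88)
go(r,.4755,.0255,.112,83)
E
```

```text
[-4.4114176  -7.47549827 26.89237743] [-1.75536357  0.81301423  1.33072994] 18.896327279005543
tcp [0.477  0.0241 0.1144] shift [0.19 0.07 0.24] yaw 66.3 tilt [-0.21  0.27  0.  ] q7 0.08 turn z -16.7
```

Turning clockwise from 106 mm meets a firm stop: the moment rises and it doesn't sink. Screw a is left-hand. I'll back off, lift it out and take it to the tall-ended tray.

Request:
step_arm --pt "0 0 0 0 0 -9 1" --pt "0 0 -0.3 0 0 -9 1" --pt "0 0 -1 0 0 0 1" --pt "0 0 -2 0 0 0 1" --pt "0 0 -3 0 0 0 1" --pt "0 0 -3 0 0 0 1" --pt "0 0 0 0 0 0 1"

```text
clock: 16.75
tool_pos: [0.4772, 0.027, 0.2071]
eef_rot: [0.052, 0.999, 0.001, 0.002]
contact_force: [-0.3, -0.9, -3.4]
opening: 0.155
finger_force: 49.8
```

```bash
python3 - <<'E'
from h import *
from plant import r
st=r.get_state();print(st["contact_force"],st["moment"],st["opening"]*88)
go(r,.454,.225,.21,85)
t=r.snapshot("scene");np.savez("pics/t6.npz",**t)
art(t,203,70,245,150)
s=r.snapshot("top");np.savez("pics/s6.npz",**s)
E
```

```text
[-0.2790584  -0.89260102 -3.41429   ] [ 0.07882146 -0.23270404  0.02093332] 13.596614910148244
tcp [0.4772 0.027  0.2071] shift [ 4.37 19.45 -0.26] yaw 84.0 tilt [ 0.13  0.2  -0.  ] q7 0.54 turn z -1.0
70 :..:....wwww . .      ..  . ..  .--:..wwww
71 ........wwww  . ..    w. ..  . ..------www
72 .www.   www. .... .wwwww ..... w.-------=-
73 wwwwww.    w... .wwwwww... .... .:::----=-
74 wwwwwww.. . . ..wwwwwww...... . ....:::---
75 wwwwwwww.   .   wwwww  .. . ............:-
76 wwwwwwww. w    .wwwwww  ...w.. ...........
77 wwwwwwww  .... . wwwww  .w.w. ..w.........
78 wwwwwwwww .. ..  .wwww w. .w. .wwwwww.....
79 wwwwwwww.     .   .www.ww.w... .wwwwwww...
80 wwwwwwwww.. ..   w wwww ww.w . .wwwwwwwwww
81 wwwwwwwww ..  .. . www  w w. ...wwwwwwwwww
82 wwwwwwwww  . . ..w :www  .   w wwwwwwwwwww
83 wwwwwwwww  ww..   .:=-:. ww.....wwwwwwwwww
84 wwwwwwwww w. ....w.:==--:..ww..wwwwwwwwwww
85 wwwwwwwww. w   ..w :====-:www. wwwwwwwwwww
86 wwwwwwwwww ....   w:=====-. w. wwwwwwwwwww
87 wwwwwwwwww ......ww.------.w. .wwwwwwwwwww
88 wwwwwwwwww . w    ..------.w...wwwwwwwwwww
89 wwwwwwwwww.. ... www-
[... 2131 characters left out ...]
wwwwwwwwwwwwwwwwwwwwwwwwwwwwwwwwwwwwwwwwww
136 wwwwwwwwwwwwwwwwwwwwwwwwwwwwwwwwwwwwwwwwww
137 wwwwwwwwwwwwwwwwwwwwwwwwwwwwwwwwwwwwwwwwww
138 wwwwwwwwwwwwwwwwwwwwwwwwwwwwwwwwwwwwwwwwww
139 wwwwwwwwwwwwwwwwwwwwwwwwwwwwwwwwwwwwwwwwww
140 wwwwwwwwwwwwwwwwwwwwwwwwwwwwwwwwwwwwwwwwww
141 wwwwwwwwwwwwwwwwwww**###%%%#wwwwwwwwwwwwww
142 wwwwwwwwwwwww*#%#%%%%@%%@%@%%*wwwwwwwwwwww
143 wwwwwwwwwwww+%@@@%%###***##@@*==wwwwwwwwww
144 wwwwwwwwwwww%%@%%++====--==*%+===wwwwwwwww
145 wwwwwwwwwww%@@@*=-----------+======wwwwwww
146 wwwwwwwwww*@@@#-:-------------=====wwwwwww
147 wwwwwwwww*%@%#=:--------------====--wwwwww
148 wwwwwwwww%@%*+=-------=-------====--wwwwww
149 wwwwwwwww#*+===-:-----*==----====-::wwwwww
```

The silhouette is clear: the visible rib falls to the right, which agrees with left-hand. Now the tall tray.

Request:
step_arm --pt "1.1 4.86 0 0 0 0 1" --pt "1.1 4.86 0 0 0 0 1" --pt "1.1 4.86 0 0 0 0 1" --pt "1.1 4.86 0 0 0 0 1" --pt "0 0 0 0 0 0 1" --pt "0 0 4 0 0 0 1" --pt "0 0 4 0 0 0 1" --pt "0 0 2 0 0 0 1"

```text
clock: 17.85
tool_pos: [0.451, 0.2216, 0.1023]
eef_rot: [0.051, 0.999, -0.002, -0.002]
contact_force: [-0.3, 0.2, -1.7]
opening: 0.154
finger_force: 49.8
```

```bash
python3 - <<'E'
from h import *
from plant import r
go(r,.454,.225,.094,85)
st=r.get_state();print(st["contact_force"])
t=np.load("pics/scene0.npz")
for u,v in((240,193),(266,178),(291,165)):
    art(t,u,v,u+22,v+32);print()
E
```

```text
tcp [0.451  0.2216 0.1023] shift [-0.27  0.37  0.82] yaw 84.1 tilt [-0.24 -0.23  0.  ] q7 0.01 turn z -0.9
[-0.26782991  0.20593834 -1.69032679]
193 www---------------:www
194 wwww---------------www
195 wwwww=------------:www
196 wwwww#+==---------:www
197 wwwww%@@@+-------:-www
198 wwwww+%@@%+=------wwww
199 wwwwww=*###*=---wwwwww
200 wwwwww-==+++---wwwwwww
201 wwwwwww--------wwwwwww
202 wwwwww=--------wwwwwww
203 wwwww#=--------wwwwwww
204 wwwww*---------wwwwwww
205 wwww+=---------wwwwwww
206 wwww*=---------=wwwwww
207 wwww@+----------+wwwww
208 wwww@@=-----------#www
209 www@@@+------===-:wwww
210 wwww@@*------==--=wwww
211 wwww#%%=------=-wwwwww
212 wwww=#%+=-------wwwwww
213 wwwww+%%+-------wwwwww
214 wwwwww*##+==----wwwwww
215 wwwwww==*=====--wwwwww
216 wwwwwww-=======-=wwwww
217 wwwwwww---===----wwwww
218 wwwwwww---------wwwwww
219 wwwwwwww------wwwwwwww
220 wwwwwwwwwww--wwwwwwwww
221 wwwwwwwwwwwwwwwwwwwwww
222 wwwwwwwwwwwwwwwwwwwwww
223 wwwwwwwwwwwwwwwwwwwwww
224 wwwwwwwwwwwwwwwwwwwwww

178 w---------------:wwwww
179 www--------------wwwww
180 www===---------:-wwwww
181 www+#
[... 938 characters left out ...]
71 w--------wwwwwwwwwwwww
172 ---------wwwwwwwwwwwww
173 ---------wwwwwwwwwwwww
174 ---------wwwwwwwwwwwww
175 =--------wwwwwwwwwwwww
176 =--------wwwwwwwwwwwww
177 +-----=--+*wwwwwwwwwww
178 +-----==---wwwwwwwwwww
179 +-----==---wwwwwwwwwww
180 %=-------wwwwwwwwwwwww
181 %+------wwwwwwwwwwwwww
182 #*==----wwwwwwwwwwwwww
183 ++*===---wwwwwwwwwwwww
184 --====-=-wwwwwwwwwwwww
185 :--==----wwwwwwwwwwwww
186 ---------wwwwwwwwwwwww
187 ww-----wwwwwwwwwwwwwww
188 wwwww=wwwwwwwwwwwwwwww
189 wwwwwwwwwwwwwwwwwwwwww
190 wwwwwwwwwwwwwwwwwwwwww
191 wwwwwwwwwwwwwwwwwwwwww
192 wwwwwwwwwwwwwwwwwwwwww
193 wwwwwwwwwwwwwwwwwwwwww
194 wwwwwwwwwwwwwwwwwwwwww
195 wwwwwwwwwwwwwwwwwwwwww
196 wwwwwwwwwwwwwwwwwwwwww
```

Request:
step_arm --pt "-0.2 0.3 0.5 0 0 0 1" --pt "0 0 0.3 0 0 0 1" --pt "0 0 0 0 0 0 1" --pt "0 0 0 0 0 0 0.3" --pt "0 0 0 0 0 0 0.3" --pt "0 0 -3 0 0 0 0.3" --pt "0 0 -5 0 0 0 0.3" --pt "0 0 -3 0 0 0 0.2"

```text
clock: 18.85
tool_pos: [0.4552, 0.2273, 0.2096]
eef_rot: [0.051, 0.999, 0.001, 0.001]
contact_force: [0.1, 0.5, -0.3]
opening: 0.399
finger_force: 0.0
```

```bash
python3 - <<'E'
from h import *
from plant import r
st=r.get_state();print(st["contact_force"])
go(r,.6535,-.0555,.20,100)
t=r.snapshot("scene");np.savez("pics/t7.npz",**t)
art(t,245,75,345,150)
E
```

```text
[ 0.06184196  0.52856829 -0.30505679]
tcp [0.4552 0.2273 0.2096] shift [-22.59 -26.13   0.96] yaw 84.2 tilt [ 0.1   0.11 -0.  ] q7 0.21 turn z -15.8
75 --------wwwwwwwwwwwwwwwwwwwwwwwwwwwwwwwwwwwwwwwwwwwwwwwwwwwwwwwwwwwwwwwww-------::.......wwwwwwwwwww
76 ::--------:wwwwwwwwwwwwwwwwwwwwwwwwwwwwwwwwwwwwwwwwwwwwwwwwwwwwwwwwwwww-------::.......wwwwwwwwwwwww
77 ...::--------:wwwwwwwwwwwwwwwwwwwwwwwwwwwwwwwwwwwwwwwwwwwwwwwwwwwwwww-------::.......wwwwwwwwwwwwwww
78 .....:::---------wwwwwwwwwwwwwwwwwwwwwwwwwwwwwwwwwwwwwwwwwwwwwwwwww--------:........wwwwwwwwwwwwwwww
79 ........::-----=--=-wwwwwwwwwwwwwwwwwwwwwwwwwwwwwwwwwwwwwwwwwwwww--------:........wwwwwwwwwwwwwwwwww
80 ...........::-----=----wwwwwwwwwwwwwwwwwwwwwwwwwwwwwwwwwwwwwwww=-------:.......wwwwwwwwwwwwwwwwwwwww
81 www...........::----=---:wwwwwwwwwwwwwwwwwwwwwwwwwwwwwwwwwww:-------::........wwwwwwwwwwwwwwwwwwwwww
82 wwwww...........:::---=----:wwwwwwwwwwwwwwwwwwwwwwwwwwwwww:-------::........wwwwwwwwwwwwwwwwwwwwwwww
83 wwwwwwww...........:::--------:wwwwwwwwwwwwwwwwwwwwwwwwww--------:.:......wwwwwwwwwwwwwwwwwwwwwwwwww
84 wwwwwwwwww..
[... 6197 characters left out ...]
----------------==-===-===--:wwwwwwwwwwwwwwwwwwwwwwwwwwwwwwwwwww:....w.
144 wwwwwwwwwwwwww--====-========-------------=-=-=======--wwwwwwwwwwwwwwwwwwwwwwwwwwwwwwwwwwwww......  
145 wwwwwwwwwwwwwww--===-=====-------------===----==-=--:wwwwwwwwwwwwwwwwwwwwwwwwwwwwwwwww::...........w
146 wwwwwwwwwwwwwwwww-=====-====-------------=-===----:wwwwwwwwwwwwwwwwwwwwwwwwwwwwwwww::...............
147 wwwwwwwwwwwwwwwwww:-=====-=-=----------=-=====-:wwwwwwwwwwwwwwwwwwwwwwwwwwwwwww:w................w.w
148 wwwwwwwwwwwwwwwwwwww-=====-==----=-===-===---wwwwwwwwwwwwwwwwwwwwwwwwwwwwwwww.....................ww
149 wwwwwwwwwwwwwwwwwwwww--=-==-====---=--=-=-:www=##*-wwwwwwwwwwwwwwwwwwwwwwwwww......................
```

Screw a is standing in the tall tray, near end, head at (280,103–118). Next I'll fit the remaining heads in the first picture.

```bash
python3 - <<'E'
from h import *
t=np.load("pics/scene0.npz")
for nm,x,y in(("a",.661,-.127),("b",.654,-.0555),("c",.6465,.016),("d",.639,.0875)):
    u,v=map(int,proj(t,(x,y,.084)));
    for b in bar(t,u-14,v-15,u+15,v+16,(x,y),(.084,),range(-20,40,3))[:3]:print(nm,b)
E
```

```text
a (np.int64(24), -17, 0.084, np.float64(0.663), np.float64(-0.129))
a (np.int64(31), -14, 0.084, np.float64(0.661), np.float64(-0.127))
a (np.int64(33), -17, 0.084, np.float64(0.665), np.float64(-0.131))
b (np.int64(80), -5, 0.084, np.float64(0.654), np.float64(-0.0555))
b (np.int64(81), -11, 0.084, np.float64(0.652), np.float64(-0.0555))
b (np.int64(81), -11, 0.084, np.float64(0.656), np.float64(-0.0575))
c (np.int64(20), -2, 0.084, np.float64(0.6485), np.float64(0.014))
c (np.int64(22), -8, 0.084, np.float64(0.6485), np.float64(0.014))
c (np.int64(23), -5, 0.084, np.float64(0.6485), np.float64(0.014))
d (np.int64(101), -20, 0.084, np.float64(0.641), np.float64(0.0855))
d (np.int64(101), -17, 0.084, np.float64(0.639), np.float64(0.0875))
d (np.int64(102), -20, 0.084, np.float64(0.639), np.float64(0.0875))
```

Request:
step_arm --pt "-4.5 -5.2 0.1 0 0 0 0.2" --pt "-4.5 -5.2 0.1 0 0 0 0.2" --pt "-4.5 -5.2 0.1 0 0 0 0.2" --pt "-4.5 -5.2 0.1 0 0 0 0.2" --pt "-4.5 -5.2 0.1 0 0 0 0.2" --pt "0 0 0 0 0 -7.5 0.2" --pt "0 0 0 0 0 -7.5 0.2" --pt "0 0 0 0 0 0 0.2"

```text
clock: 19.9
tool_pos: [0.6341, -0.0293, 0.2023]
eef_rot: [-0.079, 0.997, 0.0, -0.0]
contact_force: [0.5, -0.1, 0.2]
opening: 0.4
finger_force: 0.0
```

```bash
python3 - <<'E'
from h import *
from plant import r
go(r,.6545,-.0555,.089,99)
E
```

```text
tcp [ 0.6341 -0.0293  0.2023] shift [-1.6  -2.91 11.33] yaw 99.1 tilt [ 0.02 -0.02  0.  ] q7 1.07 turn z 0.1
```

Request:
step_arm --pt "-0.8 -1.45 0 0 0 0 0.2" --pt "-0.8 -1.45 0 0 0 0 0.2" --pt "0 0 4 0 0 5 0.2" --pt "0 0 4 0 0 0 0.2" --pt "0 0 3.3 0 0 0 0.2" --pt "0 0 0 0 0 0 0.2" --pt "0 0 0 0 0 0 1" --pt "0 0 0 0 0 0 1"

```text
clock: 20.9
tool_pos: [0.6561, -0.0551, 0.0915]
eef_rot: [-0.036, 0.999, -0.0, 0.002]
contact_force: [0.0, 0.4, 0.6]
opening: 0.193
finger_force: 0.4
```

Request:
step_arm --pt "0 0 0 0 0 0 1" --pt "0 0 0 0 0 0 1"

```text
clock: 21.15
tool_pos: [0.6559, -0.0552, 0.0913]
eef_rot: [-0.036, 0.999, -0.0, 0.001]
contact_force: [0.8, -0.4, 6.5]
opening: 0.149
finger_force: 49.9
```

Request:
step_arm --pt "0 0 -3 0 0 0 1" --pt "0 0 -4 0 0 0 1" --pt "0 0 -4 0 0 0 1" --pt "0 0 0 0 0 0 1"

```text
clock: 21.65
tool_pos: [0.6564, -0.0545, 0.2028]
eef_rot: [-0.036, 0.999, 0.0, 0.003]
contact_force: [-0.1, 1.0, -2.5]
opening: 0.156
finger_force: 49.9
```

```bash
python3 - <<'E'
from h import *
from plant import r
go(r,.4760,.0260,.200,83)
E
```

```text
tcp [ 0.6564 -0.0545  0.2028] shift [17.41  9.34  0.18] yaw 94.2 tilt [ 0.01  0.34 -0.  ] q7 1.06 turn z 11.2
```

Request:
step_arm --pt "4.35 2.34 0 0 0 0 1" --pt "4.35 2.34 0 0 0 0 1" --pt "4.35 2.34 0 0 0 0 1" --pt "4.35 2.34 0 0 0 0 1" --pt "0 0 0 0 0 5.6 1" --pt "0 0 0 0 0 5.6 1" --pt "0 0 0 0 0 0 1"

```text
clock: 22.52
tool_pos: [0.4735, 0.025, 0.1987]
eef_rot: [0.061, 0.998, -0.0, -0.001]
contact_force: [-0.2, -0.5, -2.1]
opening: 0.154
finger_force: 49.9
```

```bash
python3 - <<'E'
from h import *
from plant import r
go(r,.4760,.0260,.130,83)
t=r.snapshot("scene");np.savez("pics/t8.npz",**t)
art(t,210,98,240,128)
E
```

```text
tcp [0.4735 0.025  0.1987] shift [-0.25  0.13  6.87] yaw 83.1 tilt [-0.06 -0.11  0.  ] q7 0.51 turn z 0.1
98 ww.  . . .w:------.  wwwwwwwww
99 wwww ....ww:------.wwwwwwwwwww
100 wwwww   .ww.------:wwwwwwwwwww
101 wwwwww.. ww:------wwwwwwwwwwww
102 wwwwww:. ..:----:-wwwwwwwwwwww
103 wwwwww--:---------wwwwwwwwwwww
104 wwwwww---=------:wwwwwwwwwwwww
105 wwwwwww---------wwwwwwwwwwwwww
106 wwwwwwww--------wwwwwwwwwwwwww
107 wwwwwwww--------wwwwwwwwwwwwww
108 wwwwwwww-------:wwwwwwwwwwwwww
109 wwwwwwww-------:wwwwwwwwwwwwww
110 wwwwwwww-------:wwwwwwwwwwwwww
111 wwwwwwww-------:wwwwwwwwwwwwww
112 wwwwww#=-------:wwwwwwwwwwwwww
113 wwwwww@+-------:wwwwwwwwwwwwww
114 wwwww=*=--------wwwwwwwwwwwwww
115 wwwww===-----------wwwwwwwwwww
116 wwwww===----=------wwwwwwwwwww
117 wwwww-==-----------wwwwwwwwwww
118 wwwwww===--------wwwwwwwwwwwww
119 wwwwww-===-------wwwwwwwwwwwww
120 wwwwwww-===-----wwwwwwwwwwwwww
121 wwwwwww---==-----wwwwwwwwwwwww
122 wwwwwwww---------wwwwwwwwwwwww
123 wwwwwwwww--------wwwwwwwwwwwww
124 wwwwwwwww--------wwwwwwwwwwwww
125 wwwwwwwww-------:wwwwwwwwwwwww
126 wwwwwwwww------::wwwwwwwwwwwww
127 wwwwwwwww------:wwwwwwwwwwwwww
```

Request:
step_arm --pt "-0.2 0.12 0 0 0 0 1" --pt "0 0 3 0 0 0 1" --pt "0 0 2 0 0 0 1" --pt "0 0 1 0 0 0 1" --pt "0 0 1 0 0 0 1" --pt "0 0 0 0 0 0 1"

```text
clock: 23.32
tool_pos: [0.4768, 0.026, 0.1294]
eef_rot: [0.061, 0.998, -0.0, 0.0]
contact_force: [0.8, -0.2, -2.3]
opening: 0.155
finger_force: 49.9
```

Request:
step_arm --pt "0 0 0.4 0 0 0 1" --pt "0 0 0.4 0 0 0 1" --pt "0 0 0.3 0 0 0 1" --pt "0 0 0 0 0 0 1"

```text
clock: 23.82
tool_pos: [0.4772, 0.0264, 0.1193]
eef_rot: [0.061, 0.998, -0.0, 0.001]
contact_force: [0.9, -0.8, 6.1]
opening: 0.151
finger_force: 49.9
```

Request:
step_arm --pt "0 0 0 0 0 9 1" --pt "0 0 0 0 0 9 1" --pt "0 0 0 0 0 9 1"

```text
clock: 24.2
tool_pos: [0.4765, 0.0245, 0.1197]
eef_rot: [0.294, 0.956, -0.002, 0.001]
contact_force: [0.0, -5.9, 15.3]
opening: 0.151
finger_force: 50.7
```

Request:
step_arm --pt "0 0 0.1 0 0 9 1" --pt "0 0 0.1 0 0 9 1" --pt "0 0 0 0 0 9 1"

```text
clock: 24.58
tool_pos: [0.4779, 0.0251, 0.1187]
eef_rot: [0.51, 0.86, -0.0, 0.002]
contact_force: [-0.4, -4.9, 19.0]
opening: 0.153
finger_force: 50.0
```

Request:
step_arm --pt "0 0 0.1 0 0 9 1" --pt "0 0 0.1 0 0 9 1" --pt "0 0 0 0 0 9 1"

```text
clock: 24.95
tool_pos: [0.4778, 0.025, 0.1163]
eef_rot: [0.697, 0.717, 0.0, 0.002]
contact_force: [-0.2, -4.1, 12.6]
opening: 0.155
finger_force: 50.0
```

Request:
step_arm --pt "0 0 0.1 0 0 9 1" --pt "0 0 0.1 0 0 9 1" --pt "0 0 0.1 0 0 9 1"

```text
clock: 25.32
tool_pos: [0.4775, 0.0249, 0.1134]
eef_rot: [0.845, 0.534, 0.001, 0.002]
contact_force: [-1.5, -4.4, 22.3]
opening: 0.153
finger_force: 50.0
```

Request:
step_arm --pt "0 0 0.05 0 0 9 1" --pt "0 0 0.05 0 0 9 1" --pt "0 0 0 0 0 0 1"

```text
clock: 25.7
tool_pos: [0.476, 0.0243, 0.1131]
eef_rot: [0.918, 0.397, -0.0, 0.002]
contact_force: [-3.9, -5.4, 30.0]
opening: 0.155
finger_force: 50.0
```

```bash
python3 - <<'E'
from h import *
from plant import r
st=r.get_state();print(st["moment"],st["opening"]*88)
go(r,.4760,.0260,.130,83)
t=r.snapshot("scene");np.savez("pics/t9.npz",**t)
art(t,212,115,240,150)
E
```

```text
[-1.51938689  0.97860272  0.16236798] 13.644333455972243
tcp [0.476  0.0243 0.1131] shift [ 0.12 -0.12 -1.69] yaw -43.2 tilt [ 0.17  0.11 -0.  ] q7 -1.14 turn z 53.8
115 ..  .  .......w........ .www
116 . ...w.....  ..... .. . .www
117 ..... .  . ........ . ...www
118 ......... .  ............www
119 . ... ..... ........... .www
120 .. .... .... . ..w.. ....www
121 ...   . .. ....w........wwww
122  . .. ....... ....:......www
123 . . ... w.. ..w...:......www
124 ....... .... ... .... .. www
125 ..  . ...... ............www
126 . ......  ..  ...........www
127  ...  . ......... .:.. ..www
128 wwww...  ..........:.wwwwwww
129 wwww--.  ...... :---:wwwwwww
130 wwww--........ .:---:wwwwwww
131 wwwww-....... .w:---:wwwwwww
132 wwwww-:... ... .:---:wwwwwww
133 wwwww-:... .... :---:wwwwwww
134 wwwww-:.  .... ..---:wwwwwww
135 wwwww-:. ..... .:---:wwwwwww
136 wwwww-:.   ... ..---:wwwwwww
137 wwwww-:.    .   .---:wwwwwww
138 wwwww--. ... ...:---wwwwwwww
139 wwwwwwww:::::-::---wwwwwwwww
140 wwwwwwww--==-=----wwwwwwwwww
141 wwwwwwww----------wwwwwwwwww
142 wwwww====---------===wwwwwww
143 wwww=====-------:-=====wwwww
144 www=====-----------=====wwww
145 ww====----------::---=====ww
146 ww===--==-------::---=====-w
147 w===-:-==------------====--w
148 ====---==-------:-=--====--w
149 -====--==---------======-::w
```

Request:
step_arm --pt "0 0 0 0 0 9 1" --pt "0 0 0 0 0 0 1"

```text
clock: 26.0
tool_pos: [0.4758, 0.0244, 0.1136]
eef_rot: [0.946, 0.324, -0.0, 0.002]
contact_force: [-5.5, -5.8, 35.7]
opening: 0.155
finger_force: 50.0
```

```bash
python3 - <<'E'
from plant import r
st=r.get_state();print(st["moment"],st["opening"]*88,st["tool_pos"],st["contact_force"])
E
```

```text
[-1.32339658  1.27330245  0.03198635] 13.624081154245985 [0.4758181  0.02437028 0.11355156] [-5.50846402 -5.82753133 35.68343193]
```

Request:
step_arm --pt "0 0 0 0 0 9 1" --pt "0 0 0 0 0 0 1"

```text
clock: 26.25
tool_pos: [0.4764, 0.0249, 0.1141]
eef_rot: [0.969, 0.249, 0.001, 0.001]
contact_force: [-5.0, -3.5, 41.1]
opening: 0.151
finger_force: 50.0
```

```bash
python3 - <<'E'
from plant import r
st=r.get_state();print(st["moment"],st["opening"]*88,st["tool_pos"],st["contact_force"])
E
```

```text
[-1.07377705  1.4480878   0.04234061] 13.266177474674764 [0.47638148 0.02488767 0.11405517] [-5.00790882 -3.54914027 41.09572831]
```

Request:
step_arm --pt "0 0 0 0 0 9 1" --pt "0 0 0 0 0 0 1"

```text
clock: 26.5
tool_pos: [0.4778, 0.0256, 0.1145]
eef_rot: [0.985, 0.172, 0.003, 0.001]
contact_force: [-4.2, -3.6, 44.4]
opening: 0.157
finger_force: 50.0
```

```bash
python3 - <<'E'
from plant import r
st=r.get_state();print(st["moment"],st["opening"]*88,st["tool_pos"],st["contact_force"])
E
```

```text
[-0.65723205  1.18717939  0.08481027] 13.802001945137263 [0.47776842 0.02562695 0.11451387] [-4.16905265 -3.64051374 44.40497382]
```

Held and pressed at about 106 mm, screw b climbs when turned clockwise (TCP 113.1→114.5), so it's left-hand too. Lift out, tall tray.

Request:
step_arm --pt "0 0 -0.4 0 0 0 1" --pt "0 0 -1 0 0 0 1" --pt "0 0 -2 0 0 0 1" --pt "0 0 -3 0 0 0 1" --pt "0 0 -3 0 0 0 1" --pt "0 0 0 0 0 -10 1" --pt "0 0 0 0 0 -10 1" --pt "0 0 0 0 0 0 1"

```text
clock: 27.5
tool_pos: [0.4759, 0.027, 0.2046]
eef_rot: [0.94, 0.342, -0.0, -0.001]
contact_force: [0.4, -0.4, -1.1]
opening: 0.154
finger_force: 50.0
```

```bash
python3 - <<'E'
from h import *
from plant import r
go(r,.456,.287,.21,85)
t=r.snapshot("scene")
art(t,214,78,238,126)
E
```

```text
tcp [0.4759 0.027  0.2046] shift [ 15.16 -21.21  -0.51] yaw -50.1 tilt [-0.09  0.01  0.  ] q7 -1.16 turn z 44.9
78 .. .. .. ....... wwwwwww
79  . ... ....:.....wwwwwww
80 . ..w............wwwwwww
81 ................ wwwwwww
82 ... . ...........wwwwwww
83 ....... .w  .... .wwwwww
84 ..w.....w....... wwwwwww
85 ww.. ....   ...w.wwwwwww
86 ww.. ...... .:-::-wwwwww
87 w-.w.. .....:====-wwwwww
88 w-..........:====-wwwwww
89 w-. .w.  .. .-----wwwwww
90 w-..... w .w.-----wwwwww
91 w-.. w.......----:wwwwww
92 w-. ... w .w.-----wwwwww
93 w-.. ...w....-----wwwwww
94 w-......w..  ----:wwwwww
95 w-:..  .... .-----wwwwww
96 w-:..........----:wwwwww
97 ww:. w. .....----:wwwwww
98 ww:. . ....w.-----wwwwww
99 ww-. w  .  .w-----wwwwww
100 wwww....... w:----wwwwww
101 wwww--=---------wwwwwwww
102 wwwww---=-===-:wwwwwwwww
103 wwwwww-------:-wwwwwwwww
104 wwwwww-------:wwwwwwwwww
105 wwwwww--------wwwwwwwwww
106 wwwwww-------:wwwwwwwwww
107 wwwwww--------wwwwwwwwww
108 wwwwww-------:wwwwwwwwww
109 wwww==-------:wwwwwwwwww
110 www===-------:wwwwwwwwww
111 www===---------=-wwwwwww
112 www===--------==-wwwwwww
113 www===---------=wwwwwwww
114 www-===-------wwwwwwwwww
115 wwww-===------wwwwwwwwww
116 wwww---===-----wwwwwwwww
117 wwww=---===--:-wwwwwwwww
118 www------=-----wwwwwwwww
119 wwww-------------wwwwwww
120 wwwwww----------:wwwwwww
121 wwwwww---------wwwwwwwww
122 wwwwww--------wwwwwwwwww
123 wwwwww-------::wwwwwwwww
124 wwwwwww------::wwwwwwwww
125 wwwwwww-----::wwwwwwwwww
```

Request:
step_arm --pt "3.03 -4.24 0 0 0 0 1" --pt "3.03 -4.24 0 0 0 0 1" --pt "3.03 -4.24 0 0 0 0 1" --pt "3.03 -4.24 0 0 0 0 1" --pt "3.03 -4.24 0 0 0 0 1" --pt "0 0 3 0 0 0 1" --pt "0 0 4 0 0 0 1" --pt "0 0 2.5 0 0 0 1"

```text
clock: 28.55
tool_pos: [0.4552, 0.2861, 0.1077]
eef_rot: [0.94, 0.341, -0.001, 0.0]
contact_force: [-0.6, -0.4, -2.1]
opening: 0.155
finger_force: 50.0
```

Request:
step_arm --pt "0 0 0.5 0 0 0 1" --pt "0 0 0.5 0 0 0 1" --pt "0 0 0 0 0 0 1" --pt "0 0 0 0 0 0 0.3" --pt "0 0 0 0 0 0 0.3" --pt "0 0 0 0 0 0 0.3" --pt "0 0 -3 0 0 0 0.3" --pt "0 0 -5 0 0 0 0.3"

```text
clock: 29.55
tool_pos: [0.4554, 0.2856, 0.1795]
eef_rot: [0.94, 0.342, -0.002, 0.001]
contact_force: [0.1, 0.1, -0.4]
opening: 0.351
finger_force: 0.0
```

Request:
step_arm --pt "0 0 -3 0 0 -10.2 0.2" --pt "0 0 0 0 0 -10.2 0.2" --pt "0 0 0 0 0 -10.2 0.2" --pt "0 0 0 0 0 -10.2 0.2" --pt "0 0 0 0 0 -10.2 0.2" --pt "0 0 0 0 0 -10.2 0.2" --pt "0 0 0 0 0 -10.2 0.2" --pt "0 0 0 0 0 -10.2 0.2"

```text
clock: 30.55
tool_pos: [0.4564, 0.2859, 0.2098]
eef_rot: [0.486, 0.874, -0.0, 0.0]
contact_force: [-0.7, -0.5, -0.2]
opening: 0.399
finger_force: 0.0
```

Request:
step_arm --pt "0 0 0 0 0 -10.2 0.2" --pt "0 0 0 0 0 -10.2 0.2" --pt "0 0 0 0 0 -10.2 0.2" --pt "0 0 0 0 0 -10.2 0.2" --pt "0 0 0 0 0 -10.2 0.2" --pt "0 0 0 0 0 -10.2 0.2" --pt "0 0 0 0 0 -10 0.2" --pt "0 0 0 0 0 0 0.2"

```text
clock: 31.55
tool_pos: [0.4564, 0.2858, 0.2095]
eef_rot: [-0.11, 0.994, -0.0, -0.0]
contact_force: [-0.2, 0.6, -0.1]
opening: 0.398
finger_force: 0.0
```

```bash
python3 - <<'E'
from h import *
from plant import r
go(r,.648,.0155,.20,101)
t=r.snapshot("scene")
art(t,265,90,320,125)
E
```

```text
tcp [0.4564 0.2858 0.2095] shift [-12.78 -30.57   0.94] yaw 102.6 tilt [-0.   -0.03  0.  ] q7 0.43 turn z 1.6
90 wwwwwww:..........:::------===-:........wwwwww==-====--
91 wwwwwwwwww............::-----:.........wwwwwww=--======
92 wwwwwwwwwwwww...........::::........wwwwwwwwww--=-=====
93 wwwwwwwwwwwwwwww..........:........wwwwwwwwwww=-=======
94 wwwwwwwwwwwwwwwwww...............wwwwwwwwwwww=======-==
95 wwwwwwwwwwwwwwwwwwwww.........wwwwwwwwwwwwwww==========
96 wwwwwwwwwwwwwwwwwwwwwww....:--wwwwwwwwwwwwwww=======-==
97 wwwwwwwwwwwwwwwwwwwwwwwwww:#%%%%===wwwwwwwwww==-===-===
98 wwwwwwwwwwwwwwwwwwwwwwwwwww%@@@*=======-www*#+=-===-===
99 wwwwwwwwwwwwwwwwwwwwwwwwwww++*+=====+++==#*#+=-=--=-===
100 wwwwwwwwwwwwwwwwwwwwwwwwwww--------====--+==--=-===-===
101 wwwwwwwwwwwwwwwwwwwwwwwwwww-------------:-----====--===
102 wwwwwwwwwww#%%%#wwwwwwwwww-----------------=---===-=-==
103 wwwwwwwwww=#%@%%%*wwwwwwwww-------------------====-====
104 wwwwwwwwww-=*%%%@%#wwwwwww--------------------====-===-
105 wwwwwwwwwww--+#%%@%%=ww*#*=---------------=---=========
106 wwwwwwwwww----=*%%**=+##*+=---------
[... 399 characters left out ...]
----------=--=----------------====--====
114 #**+-------+=------------=-==-------------===+#+=---===
115 *+=-------+%%=-:--------=-=-=----------==+%@@@@@%+=--==
116 =+=--=-=-==#@%=--------=-====--------==+%@@@@@@@@@%+==-
117 ======-=---=*%#=-------=---==-------=+%@@@@@@@@@@@@@%+=
118 =-=====------=+-------=---===--------=#@@@@@@@@@#*@@@@*
119 ===-=====-----------===--=+==-------==#@@@@@@#**==*###+
120 ====-======-----------=--==+==------#%@@@@@@@%+===+===-
121 ====-=-====----------=*==++=+==-----@@@@@@@@@#+++===---
122 =======-====--------==++%@@*=+==----@@@@@@@@%+===-=----
123 ======--==-=-------=++%@@@%+-=-==---@@@@@%#*+=-=---==--
124 =-=-=====--=-------#@@@@@@#=----=---#%%##+==------=-==-
```

Request:
step_arm --pt "-2.13 -5.09 0.1 0 0 0 0.2" --pt "-2.13 -5.09 0.1 0 0 0 0.2" --pt "-2.13 -5.09 0.1 0 0 0 0.2" --pt "-2.13 -5.09 0.1 0 0 0 0.2" --pt "-2.13 -5.09 0.1 0 0 0 0.2" --pt "-2.13 -5.09 0.1 0 0 0 0.2" --pt "0 0 0 0 0 0 0.2"

```text
clock: 32.48
tool_pos: [0.6507, 0.0103, 0.2025]
eef_rot: [-0.105, 0.994, -0.002, 0.0]
contact_force: [-0.9, 0.9, -0.3]
opening: 0.399
finger_force: 0.0
```

```bash
python3 - <<'E'
from h import *
from plant import r
go(r,.648,.0155,.09,101)
E
```

```text
tcp [0.6507 0.0103 0.2025] shift [ 0.15  0.61 11.25] yaw 102.1 tilt [-0.23 -0.01  0.  ] q7 1.09 turn z 1.1
```

Request:
step_arm --pt "0.1 0.4 0 0 0 0 0.2" --pt "0 0 4 0 0 0 0.2" --pt "0 0 4 0 0 0 0.2" --pt "0 0 3.2 0 0 0 0.2" --pt "0 0 0 0 0 0 0.2" --pt "0 0 0 0 0 0 1" --pt "0 0 0 0 0 0 1" --pt "0 0 0 0 0 0 1"

```text
clock: 33.48
tool_pos: [0.6478, 0.0198, 0.0933]
eef_rot: [-0.111, 0.994, -0.001, 0.001]
contact_force: [0.8, -0.6, 3.8]
opening: 0.156
finger_force: 48.9
```

Request:
step_arm --pt "0 0 0 0 0 0 1" --pt "0 0 -3 0 0 0 1" --pt "0 0 -4 0 0 0 1" --pt "0 0 -4 0 0 0 1" --pt "0 0 0 0 0 0 1"

```text
clock: 34.1
tool_pos: [0.6483, 0.0216, 0.205]
eef_rot: [-0.111, 0.994, 0.001, 0.003]
contact_force: [-1.0, 0.2, -1.8]
opening: 0.152
finger_force: 49.3
```

```bash
python3 - <<'E'
from h import *
from plant import r
go(r,.4765,.0260,.20,83)
E
```

```text
tcp [0.6483 0.0216 0.205 ] shift [16.66  4.23  0.4 ] yaw 102.8 tilt [ 0.04  0.36 -0.  ] q7 1.08 turn z 19.8
```

Request:
step_arm --pt "4.16 1.06 0 0 0 0 1" --pt "4.16 1.06 0 0 0 0 1" --pt "4.16 1.06 0 0 0 0 1" --pt "4.16 1.06 0 0 0 0 1" --pt "0 0 0 0 0 10 1" --pt "0 0 0 0 0 10 1" --pt "0 0 0 0 0 0 1" --pt "0 0 0 0 0 0 1"

```text
clock: 35.1
tool_pos: [0.4747, 0.0248, 0.2012]
eef_rot: [0.061, 0.998, -0.0, -0.001]
contact_force: [-0.1, -0.5, -2.0]
opening: 0.152
finger_force: 49.3
```

```bash
python3 - <<'E'
from h import *
from plant import r
go(r,.4765,.0260,.133,83)
t=r.snapshot("scene");np.savez("pics/t8.npz",**t)
art(t,210,100,240,130)
E
```

```text
tcp [0.4747 0.0248 0.2012] shift [-0.18  0.15  6.82] yaw 83.0 tilt [-0.01 -0.07  0.  ] q7 0.53 turn z -0.0
100 wwwwww.. ww.------wwwwwwwwwwww
101 wwwwwww.   .-------wwwwwwwwwww
102 wwwwww=-..::-------wwwwwwwwwww
103 wwwwww==----------wwwwwwwwwwww
104 wwwwwww--==------:wwwwwwwwwwww
105 wwwwwww---------:wwwwwwwwwwwww
106 wwwwwwww--------wwwwwwwwwwwwww
107 wwwwwwww-------:wwwwwwwwwwwwww
108 wwwwwwww--------wwwwwwwwwwwwww
109 wwwwwwww--------wwwwwwwwwwwwww
110 wwwwwwww--------wwwwwwwwwwwwww
111 wwwwwwww--------wwwwwwwwwwwwww
112 wwwwww#+-------:wwwwwwwwwwwwww
113 wwwwww@*-------:wwwwwwwwwwwwww
114 wwwww=*+--------wwwwwwwwwwwwww
115 wwwww===-----=---wwwwwwwwwwwww
116 wwwww===-----=----:wwwwwwwwwww
117 wwwww-==----------:wwwwwwwwwww
118 wwwww-===--------wwwwwwwwwwwww
119 wwwwww===-------wwwwwwwwwwwwww
120 wwwwwww-===------wwwwwwwwwwwww
121 wwwwwww---==----wwwwwwwwwwwwww
122 wwwwwwww---=-----wwwwwwwwwwwww
123 wwwwwwww---------wwwwwwwwwwwww
124 wwwwwwww---------wwwwwwwwwwwww
125 wwwwwwww---------wwwwwwwwwwwww
126 wwwwwwwww------:wwwwwwwwwwwwww
127 wwwwwwwww------:wwwwwwwwwwwwww
128 wwwwwwwww------:wwwwwwwwwwwwww
129 wwwwwwwwwww---wwwwwwwwwwwwwwww
```

Request:
step_arm --pt "-0.22 0.15 0 0 0 0 1" --pt "0 0 3 0 0 0 1" --pt "0 0 2 0 0 0 1" --pt "0 0 1 0 0 0 1" --pt "0 0 1 0 0 0 1" --pt "0 0 0 0 0 0 1"

```text
clock: 35.9
tool_pos: [0.4774, 0.0261, 0.1314]
eef_rot: [0.063, 0.998, -0.0, -0.0]
contact_force: [-0.6, -0.0, -1.6]
opening: 0.155
finger_force: 49.3
```

Request:
step_arm --pt "0 0 0.4 0 0 0 1" --pt "0 0 0.4 0 0 0 1" --pt "0 0 0.3 0 0 0 1" --pt "0 0 0 0 0 0 1"

```text
clock: 36.4
tool_pos: [0.4778, 0.0262, 0.1211]
eef_rot: [0.063, 0.998, -0.0, 0.001]
contact_force: [-0.2, 0.2, 5.2]
opening: 0.152
finger_force: 49.5
```

Request:
step_arm --pt "0 0 0 0 0 9 1" --pt "0 0 0 0 0 9 1" --pt "0 0 0 0 0 9 1"

```text
clock: 36.78
tool_pos: [0.4772, 0.0246, 0.1217]
eef_rot: [0.296, 0.955, -0.002, 0.001]
contact_force: [-1.9, -4.6, 16.3]
opening: 0.155
finger_force: 50.0
```

Request:
step_arm --pt "0 0 0.1 0 0 9 1" --pt "0 0 0.1 0 0 9 1" --pt "0 0 0 0 0 9 1"

```text
clock: 37.15
tool_pos: [0.4787, 0.0244, 0.1207]
eef_rot: [0.512, 0.859, -0.001, 0.002]
contact_force: [-0.8, -4.5, 16.3]
opening: 0.153
finger_force: 49.9
```

Request:
step_arm --pt "0 0 0.1 0 0 9 1" --pt "0 0 0.1 0 0 9 1" --pt "0 0 0 0 0 9 1"

```text
clock: 37.52
tool_pos: [0.4779, 0.0251, 0.1182]
eef_rot: [0.698, 0.716, 0.0, 0.001]
contact_force: [-0.3, -1.6, 9.9]
opening: 0.154
finger_force: 49.9
```

Request:
step_arm --pt "0 0 0.1 0 0 9 1" --pt "0 0 0.1 0 0 9 1" --pt "0 0 0.1 0 0 9 1"

```text
clock: 37.9
tool_pos: [0.4782, 0.0245, 0.1153]
eef_rot: [0.846, 0.533, 0.0, 0.002]
contact_force: [-1.8, -3.1, 18.3]
opening: 0.156
finger_force: 49.9
```

Request:
step_arm --pt "0 0 0.05 0 0 9 1" --pt "0 0 0.05 0 0 9 1" --pt "0 0 0 0 0 0 1"

```text
clock: 38.28
tool_pos: [0.4767, 0.0241, 0.115]
eef_rot: [0.918, 0.396, -0.001, 0.001]
contact_force: [-4.2, -3.9, 28.4]
opening: 0.16
finger_force: 49.9
```

Request:
step_arm --pt "0 0 0 0 0 9 1" --pt "0 0 0 0 0 9 1" --pt "0 0 0 0 0 0 1"

```text
clock: 38.65
tool_pos: [0.4771, 0.0245, 0.116]
eef_rot: [0.969, 0.247, 0.0, 0.001]
contact_force: [-4.9, -3.2, 39.1]
opening: 0.157
finger_force: 50.0
```

Screw c behaves the same: stops at about 106 mm, then climbs when turned clockwise. It's left-hand too.

Request:
step_arm --pt "0 0 -0.4 0 0 0 1" --pt "0 0 -1 0 0 0 1" --pt "0 0 -2 0 0 0 1" --pt "0 0 -3 0 0 0 1" --pt "0 0 -3 0 0 0 1" --pt "0 0 0 0 0 -10 1" --pt "0 0 0 0 0 -10 1" --pt "0 0 0 0 0 -10 1"

```text
clock: 39.65
tool_pos: [0.4775, 0.0266, 0.2069]
eef_rot: [0.87, 0.494, 0.0, -0.0]
contact_force: [-0.1, -0.7, -0.9]
opening: 0.153
finger_force: 49.9
```

Request:
step_arm --pt "0 0 0 0 0 -10 1" --pt "0 0 0 0 0 -10 1" --pt "0 0 0 0 0 0 1"

```text
clock: 40.02
tool_pos: [0.4775, 0.0264, 0.2067]
eef_rot: [0.773, 0.634, 0.0, -0.0]
contact_force: [-0.1, -1.1, -1.9]
opening: 0.155
finger_force: 49.9
```

```bash
python3 - <<'E'
from h import *
from plant import r
go(r,.484,.335,.21,-10)
s=r.snapshot("top");t=r.snapshot("scene");np.savez("pics/s9.npz",**s);np.savez("pics/t9.npz",**t)
s0=np.load("pics/top0.npz")
d=np.abs(s["pixels"].astype(int)-s0["pixels"]).max(2)>60
# tall tray region top view: check shift of tray
for nm,p in(("now",s),("was",s0)):
    g=cv2.cvtColor(p["pixels"],cv2.COLOR_RGB2HSV);m=((g[225:320,50:200,1]<80)&(g[225:320,50:200,2]>60)).astype(np.uint8)
    c=max(cv2.findContours(m,0,2)[0],key=cv2.contourArea);print(nm,cv2.contourArea(c),cv2.minAreaRect(c))
E
```

```text
tcp [0.4775 0.0264 0.2067] shift [30.39 -5.4  -0.3 ] yaw -11.3 tilt [-0.01 -0.05  0.  ] q7 -0.66 turn z -1.3
now 6407.0 ((83.27278900146484, 44.03526306152344), (132.0126495361328, 81.84088897705078), 12.13132095336914)
was 6610.0 ((75.91272735595703, 47.356849670410156), (121.39971160888672, 59.5898551940918), 5.81562614440918)
```

Request:
step_arm --pt "5.06 -0.9 0 0 0 0 1" --pt "5.06 -0.9 0 0 0 0 1" --pt "5.06 -0.9 0 0 0 0 1" --pt "5.06 -0.9 0 0 0 0 1" --pt "5.06 -0.9 0 0 0 0 1" --pt "5.06 -0.9 0 0 0 0 1" --pt "0 0 3 0 0 0 1" --pt "0 0 4 0 0 0 1"

```text
clock: 41.12
tool_pos: [0.4838, 0.3361, 0.1366]
eef_rot: [0.773, 0.634, 0.001, 0.0]
contact_force: [1.2, -0.6, -1.4]
opening: 0.153
finger_force: 49.9
```

Request:
step_arm --pt "0 0 2.5 0 0 0 1" --pt "0 0 0.5 0 0 0 1" --pt "0 0 0.5 0 0 0 1" --pt "0 0 0 0 0 0 1"

```text
clock: 41.62
tool_pos: [0.4839, 0.3347, 0.1024]
eef_rot: [0.773, 0.634, 0.001, 0.0]
contact_force: [0.8, -0.7, -1.3]
opening: 0.153
finger_force: 49.9
```

```bash
python3 - <<'E'
from h import *
from plant import r
go(r,.484,.335,.097,-10)
t=r.snapshot("scene")
art(t,268,80,340,112)
E
```

```text
tcp [0.4839 0.3347 0.1024] shift [0.03 0.   0.54] yaw -11.2 tilt [ 0.05 -0.05  0.  ] q7 -1.14 turn z -1.2
80 wwwwwwwwwwwwwwwwwwwwwwwwwwwwwwwwwwwwwwww=--:..w ..  .www..::::.  .... . 
81 -:wwwwwwwwwwwwwwwwwwwwwwwwwwwwwwwwwww:-----:. ...... www...:::... ... . 
82 ----:wwwwwwwwwwwwwwwwwwwwwwwwwwwwwww-------:...... .. ww.....:..w.. .   
83 --=----:wwwwwwwwwwwwwwwwwwwwwwwwww--------:.. ..w..  ..... ............ 
84 :----------wwwwwwwwwwwwwwwwwwwww--------:......w. .w.........ww.. ......
85 ..::---=----=-wwwwwwwwwwwwwwww--------:....:.......w... ... .ww.  ..... 
86 ....:::-----=--=-wwwwwwwwwww--------:......:....w ... .....  ww  ..... .
87 ........::-----=--::wwwwww--------::.......:.. .... ....  . .ww.  ....  
88 ..........:::--------:ww=-------::.......ww:.. .w . ....ww...ww:. ...  .
89 ww...........::---------==----:.........www:.....w. .  .... ww... .. ..w
90 wwwww..........::::-----==--:........wwwwww:.   ....... ..  www.  wwwwww
91 wwwwww.w...........::-----::........wwwwwww:.w..::-.. ..... wwwwwwwwwwww
92 wwwwwwwwww............::::.......wwwwwwwwww:..=--==:. ......-#wwwwwwwwww
93 www
[... 749 characters left out ...]
=------
103 wwwwwwww======wwwwwwwww--------------------=------:::---===--=====----==
104 wwwwwww---=====-wwwwwww--------------------==-----====--===-=-==-------=
105 wwwwwwww---======www*%*=-------------------=-=-----------==--===-=---=--
106 wwwwwwww-----=====+##*+------------------=--------------=-==-=-==--=-=--
107 wwwwwww-------===-=++=---------------------=-=----------==---=-=----=-=-
108 wwwwwwww----------:-----------------------=====--------=--=---==--------
109 wwwwwww-------------=-=--------------------=--=--------==---==-------=-=
110 wwwwww*=-------------=------=====----------=-==--------==-====-------=-=
111 wwww==#=-----------==-===------=-----------=-==---------=======------=-w
```

Request:
step_arm --pt "0 0 0.45 0 0 0 1" --pt "0 0 0 0 0 0 1" --pt "0 0 0 0 0 0 0.4" --pt "0 0 0 0 0 0 0.4" --pt "0 0 -2 0 0 0 0.4" --pt "0 0 -5 0 0 0 0.4" --pt "0 0 -4 0 0 0 0.2" --pt "0 0 0 0 0 -10 0.2"

```text
clock: 42.68
tool_pos: [0.4852, 0.336, 0.2109]
eef_rot: [0.713, 0.701, 0.004, 0.001]
contact_force: [0.3, -0.8, -0.8]
opening: 0.403
finger_force: 0.0
```

Request:
step_arm --pt "0 0 0 0 0 -10 0.2" --pt "0 0 0 0 0 -10 0.2" --pt "0 0 0 0 0 -10 0.2" --pt "0 0 0 0 0 -10 0.2" --pt "0 0 0 0 0 -10 0.2" --pt "0 0 0 0 0 -10 0.2" --pt "0 0 0 0 0 -10 0.2" --pt "0 0 0 0 0 -10 0.2"

```text
clock: 43.68
tool_pos: [0.4836, 0.3342, 0.2073]
eef_rot: [0.095, 0.995, -0.0, 0.0]
contact_force: [-0.4, -0.6, 0.2]
opening: 0.396
finger_force: 0.0
```

Request:
step_arm --pt "0 0 0 0 0 -9 0.2" --pt "0 0 0 0 0 0 0.2"

```text
clock: 43.92
tool_pos: [0.4836, 0.3341, 0.2071]
eef_rot: [0.02, 1.0, 0.0, -0.0]
contact_force: [0.5, -0.4, -0.2]
opening: 0.402
finger_force: 0.0
```

```bash
python3 - <<'E'
from h import *
from plant import r
go(r,.639,.0875,.20,87)
t=r.snapshot("scene")
art(t,290,80,345,112)
E
```

```text
tcp [0.4836 0.3341 0.2071] shift [-16.53 -24.01   0.7 ] yaw 87.7 tilt [ 0.   -0.01  0.  ] q7 0.25 turn z 0.7
80 wwwwwwwwwwwwwwwwww=--=----:........wwwwwwwwwwwwwwwwwwww
81 wwwwwwwwwwwwwww:--------:........wwwwwwwwwwwwwwwwwwwwww
82 wwwwwwwwwwwww::------::........wwwwwwwwwwwwwwwwwwwwwwww
83 wwwwwwwwwwww-------::::......wwwwwwwwwwwwwwwwwwwwwwwwww
84 wwwwwwwwww--------::.-*=:..wwwwwwwwwwwwwwwwwwwwwwwwwwww
85 wwwwwwww=-------:....=*##=wwwwwwwwwwwwwwwwwwwwwwwwwwwww
86 wwwwww-------:::.....-=+*##wwwwwwwwwwwwwwwwwwwwwwwwwwww
87 wwww--------:........---=+*%%wwwwwwwwwwwwwwwwwwwwwwwwww
88 ww=----=--::.......ww-=-===+*##wwwwwwwwwwwwwwwwwwwwwwww
89 --==----::........www====--==++*#wwwwwwwwwwwwwwwwwwwwww
90 -====-:........wwwwww-=====--=-++#@#wwwwwwwwwwwwwwwwwww
91 ----::.......wwwwwwww-======--=--+**#*wwwwwwwwwwwwwwwww
92 :::........wwwwwwwwww==-===-====--==+*==wwwwwwwwwwwwwww
93 ..........wwwwwwwwwww--=-=--======-=======wwwwwwwwwwwww
94 ........wwwwwwwwwwww---====-==========--====wwwwwwwwwww
95 ......wwwwwwwwwwwwww=-===-+============--=====wwwwwwwww
96 ..:--wwwwwwwwwwwwwww--=+#=========---====---
[... 208 characters left out ...]
-+==-----------------===-===-==--==-wwww
101 w--------------:--------------------=--===--===---=wwww
102 w-----------------------------------===-===-===-==wwwww
103 ww-------------------=------------:-==-=-----=-=--wwwww
104 ww-------------------=--------------========-=----wwwww
105 #+-------------------=--------------==-==--=---=--wwwww
106 +=------------------=---------------===---------=-wwwww
107 =--------------------=---------===---=--=-=-----=-wwwww
108 ---------------------=------====--===----===-==-=-wwwww
109 =--------------------===-----=---======-----=-=--=wwwww
110 =-=---=====----------===---------=========----=-==wwwww
111 -==---====-----------===--------=========----=-=-wwwwww
```

Request:
step_arm --pt "-3.3 -4.8 0.1 0 0 0 0.2" --pt "-3.3 -4.8 0.1 0 0 0 0.2" --pt "-3.3 -4.8 0.1 0 0 0 0.2" --pt "-3.3 -4.8 0.1 0 0 0 0.2" --pt "-3.3 -4.8 0.1 0 0 0 0.2" --pt "0 0 0 0 0 0 0.2" --pt "0 0 0 0 0 0 0.2"

```text
clock: 44.85
tool_pos: [0.6387, 0.089, 0.2022]
eef_rot: [0.02, 1.0, 0.0, -0.0]
contact_force: [-0.2, 0.4, -0.0]
opening: 0.398
finger_force: 0.0
```

```bash
python3 - <<'E'
from h import *
from plant import r
go(r,.639,.0875,.09,87)
E
```

```text
tcp [0.6387 0.089  0.2022] shift [-0.05 -0.16 11.22] yaw 87.7 tilt [ 0.05 -0.02  0.  ] q7 0.76 turn z 0.7
```

Request:
step_arm --pt "-0.05 -0.16 4 0 0 0 0.2" --pt "0 0 4 0 0 0 0.2" --pt "0 0 3.2 0 0 0 0.2" --pt "0 0 0 0 0 0 0.2" --pt "0 0 0 0 0 0 1" --pt "0 0 0 0 0 0 1" --pt "0 0 0 0 0 0 1" --pt "0 0 0 0 0 0 1"

```text
clock: 45.85
tool_pos: [0.6405, 0.0871, 0.0918]
eef_rot: [0.019, 1.0, 0.0, 0.001]
contact_force: [-0.9, 0.1, 7.2]
opening: 0.154
finger_force: 50.0
```

Request:
step_arm --pt "0 0 -3 0 0 0 1" --pt "0 0 -4 0 0 0 1" --pt "0 0 -4 0 0 0 1" --pt "0 0 0 0 0 0 1"

```text
clock: 46.35
tool_pos: [0.6412, 0.0875, 0.2036]
eef_rot: [0.02, 1.0, 0.001, 0.003]
contact_force: [0.2, -1.2, -1.6]
opening: 0.152
finger_force: 50.0
```

```bash
python3 - <<'E'
from h import *
from plant import r
go(r,.4765,.0260,.20,83)
E
```

```text
tcp [0.6412 0.0875 0.2036] shift [16.22 -6.79  0.25] yaw 87.8 tilt [ 0.12  0.34 -0.  ] q7 0.77 turn z 4.8
```

Request:
step_arm --pt "4.06 -1.7 0 0 0 0 1" --pt "4.06 -1.7 0 0 0 0 1" --pt "4.06 -1.7 0 0 0 0 1" --pt "4.06 -1.7 0 0 0 0 1" --pt "0 0 0 0 0 4.8 1" --pt "0 0 0 0 0 0 1" --pt "0 0 0 0 0 0 1"

```text
clock: 47.22
tool_pos: [0.4749, 0.025, 0.1998]
eef_rot: [0.061, 0.998, 0.0, -0.0]
contact_force: [0.5, -1.0, -3.1]
opening: 0.15
finger_force: 50.0
```

```bash
python3 - <<'E'
from h import *
from plant import r
go(r,.4770,.0260,.132,83)
t=r.snapshot("scene");np.savez("pics/t8.npz",**t)
art(t,210,100,240,130)
E
```

```text
tcp [0.4749 0.025  0.1998] shift [-0.2   0.12  6.78] yaw 83.1 tilt [ 0.01 -0.02  0.  ] q7 0.55 turn z 0.1
100 wwwww.. . w.-------wwwwwwwwwww
101 wwwwwww.    -------wwwwwwwwwww
102 wwwwwww:....-------wwwwwwwwwww
103 wwwwwww------------wwwwwwwwwww
104 wwwwwww--==------:wwwwwwwwwwww
105 wwwwwwww---------wwwwwwwwwwwww
106 wwwwwwww--------:wwwwwwwwwwwww
107 wwwwwwww---------wwwwwwwwwwwww
108 wwwwwwwww-------:wwwwwwwwwwwww
109 wwwwwwwww-------:wwwwwwwwwwwww
110 wwwwwwwww--------wwwwwwwwwwwww
111 wwwwwwww=-------:wwwwwwwwwwwww
112 wwwwwww%=-------:wwwwwwwwwwwww
113 wwwwwww*=-------:wwwwwwwwwwwww
114 wwwwwww=---------wwwwwwwwwwwww
115 wwwwww==-----=-----wwwwwwwwwww
116 wwwwww==-----------:wwwwwwwwww
117 wwwwww===-----------wwwwwwwwww
118 wwwwww-==-------:wwwwwwwwwwwww
119 wwwwwww===-------wwwwwwwwwwwww
120 wwwwwww-====----:wwwwwwwwwwwww
121 wwwwwwww--===----wwwwwwwwwwwww
122 wwwwwwwww--====--wwwwwwwwwwwww
123 wwwwwwwww---------wwwwwwwwwwww
124 wwwwwwwww---------wwwwwwwwwwww
125 wwwwwwwww---------wwwwwwwwwwww
126 wwwwwwwww-------:-wwwwwwwwwwww
127 wwwwwwwwww------:wwwwwwwwwwwww
128 wwwwwwwwww------wwwwwwwwwwwwww
129 wwwwwwwwwwww--wwwwwwwwwwwwwwww
```

Request:
step_arm --pt "-0.13 0.12 0 0 0 0 1" --pt "0 0 3 0 0 0 1" --pt "0 0 2 0 0 0 1" --pt "0 0 1 0 0 0 1" --pt "0 0 1 0 0 0 1" --pt "0 0 0 0 0 0 1"

```text
clock: 48.02
tool_pos: [0.4763, 0.0258, 0.1299]
eef_rot: [0.061, 0.998, -0.0, -0.0]
contact_force: [-0.4, -0.1, -1.7]
opening: 0.154
finger_force: 50.0
```

Request:
step_arm --pt "0 0 0.4 0 0 0 1" --pt "0 0 0.4 0 0 0 1" --pt "0 0 0.3 0 0 0 1" --pt "0 0 0 0 0 0 1"

```text
clock: 48.52
tool_pos: [0.4766, 0.026, 0.1198]
eef_rot: [0.061, 0.998, -0.0, 0.001]
contact_force: [-0.8, -0.8, 5.9]
opening: 0.152
finger_force: 50.0
```

Request:
step_arm --pt "0 0 0 0 0 9 1" --pt "0 0 0 0 0 9 1" --pt "0 0 0 0 0 9 1"

```text
clock: 48.9
tool_pos: [0.4759, 0.0243, 0.1202]
eef_rot: [0.294, 0.956, -0.002, 0.001]
contact_force: [-2.1, -5.0, 16.3]
opening: 0.154
finger_force: 50.7
```

Request:
step_arm --pt "0 0 0.1 0 0 9 1" --pt "0 0 0.1 0 0 9 1" --pt "0 0 0 0 0 9 1"

```text
clock: 49.28
tool_pos: [0.4778, 0.0244, 0.1193]
eef_rot: [0.51, 0.86, -0.0, 0.003]
contact_force: [-0.4, -4.1, 17.8]
opening: 0.156
finger_force: 50.0
```

Request:
step_arm --pt "0 0 0.1 0 0 9 1" --pt "0 0 0.1 0 0 9 1" --pt "0 0 0 0 0 9 1"

```text
clock: 49.65
tool_pos: [0.4776, 0.0253, 0.1168]
eef_rot: [0.697, 0.717, 0.001, 0.002]
contact_force: [-0.1, -2.5, 11.0]
opening: 0.158
finger_force: 49.9
```

Request:
step_arm --pt "0 0 0.1 0 0 9 1" --pt "0 0 0.1 0 0 9 1" --pt "0 0 0.1 0 0 9 1"

```text
clock: 50.02
tool_pos: [0.4773, 0.0246, 0.1139]
eef_rot: [0.845, 0.534, 0.001, 0.002]
contact_force: [-1.0, -3.2, 19.7]
opening: 0.154
finger_force: 49.9
```

Request:
step_arm --pt "0 0 0.05 0 0 9 1" --pt "0 0 0.05 0 0 9 1" --pt "0 0 0 0 0 0 1"

```text
clock: 50.4
tool_pos: [0.476, 0.0243, 0.1133]
eef_rot: [0.917, 0.398, 0.0, 0.001]
contact_force: [-3.6, -3.3, 24.5]
opening: 0.157
finger_force: 50.0
```

Request:
step_arm --pt "0 0 0 0 0 9 1" --pt "0 0 0 0 0 9 1" --pt "0 0 0 0 0 0 1"

```text
clock: 50.78
tool_pos: [0.4774, 0.0258, 0.1146]
eef_rot: [0.968, 0.249, 0.002, 0.001]
contact_force: [-3.4, -2.4, 38.4]
opening: 0.158
finger_force: 50.0
```

Screw d gives the same signature: down to about 106 mm, then climbing. All four are left-hand, and the visible ribs agree. Screw d goes to the tall tray too.

Request:
step_arm --pt "0 0 -0.4 0 0 0 1" --pt "0 0 -1 0 0 0 1" --pt "0 0 -2 0 0 0 1" --pt "0 0 -3 0 0 0 1" --pt "0 0 -3 0 0 0 1" --pt "0 0 0 0 0 -10 1" --pt "0 0 0 0 0 -10 1" --pt "0 0 0 0 0 -10 1"

```text
clock: 51.78
tool_pos: [0.4757, 0.0263, 0.2053]
eef_rot: [0.869, 0.495, -0.0, -0.0]
contact_force: [-0.3, -0.2, -1.6]
opening: 0.156
finger_force: 49.9
```

Request:
step_arm --pt "0 0 0 0 0 -10 1" --pt "0 0 0 0 0 -10 1" --pt "0 0 0 0 0 -5 1" --pt "0 0 0 0 0 0 1"

```text
clock: 52.28
tool_pos: [0.4757, 0.0261, 0.2051]
eef_rot: [0.743, 0.669, -0.0, -0.0]
contact_force: [0.2, -0.5, -1.0]
opening: 0.153
finger_force: 49.9
```

```bash
python3 - <<'E'
from h import *
from plant import r
go(r,.433,.335,.21,-5)
t=r.snapshot("scene")
for u in range(266,346,1): pass
art(t,265,84,345,104)
E
```

```text
tcp [0.4757 0.0261 0.2051] shift [30.27 -7.51 -0.48] yaw -6.0 tilt [-0.05 -0.01  0.  ] q7 -0.56 turn z -1.0
84 .::::--=-----:wwwwwwwwwwwwwwwwwwwww--------::.-*=:..wwwwwwwwwwwwwwwwwwwwwwwwwwww
85 ....:::--------=-wwwwwwwwwwwwwwww--------::...=*##=:wwwwwwwwwwwwwwwwwwwwwwwwwwww
86 .......:::-----=--=-wwwwwwwwwww--------::.....-=+*##wwwwwwwwwwwwwwwwwwwwwwwwwwww
87 ..........:::-----=--::wwwwww--------::......:---=+*%%wwwwwwwwwwwwwwwwwwwwwwwwww
88 w............:::--------:ww=----=--::.......ww===--=+*##wwwwwwwwwwwwwwwwwwwwwwww
89 wwww...........:::--------===----:.........www-=-=--==++*#wwwwwwwwwwwwwwwwwwwwww
90 wwwwwww...........:::---=--===-::.......wwwwww======-===++#@#wwwwwwwwwwwwwwwwwww
91 wwwwwwwww............:::-----::........wwwwwww-========---+**#*wwwwwwwwwwwwwwwww
92 wwwwwwwwwwww...........::::::.......wwwwwwwwww=====--==----==+*#%wwwwwwwwwwwwwww
93 wwwwwwwwwwwwwwww...................wwwwwwwwwww=-===---======-==+*%#wwwwwwwwwwwww
94 wwwwwwwwwwwwwwwwww:..............wwwwwwwwwwww==--=--===+###*==--=+*%#wwwwwwwwwww
95 wwwwwwwwwwwwwwwwwwwww.........wwwwwwwwwwwwwww=--===+###%%%%%#===-==+*##wwwwwwwww
96 wwwwwwwwwwwwwwwwwwwwwwww...:---wwwwwwwwwwwwww=-=+##%%@%%%#*++--==-=-=+*##wwwwwww
97 wwwwwwwwwwwwwwwwwwwwwwwwww:#%%%%%##**+wwwwwww=--+%%#%##*+==---=======-=+*%#wwwww
98 wwwwwwwwwwwwwwwwwwwwwwwwwww%@@@%@@%%%%%#+ww*#+=-=+#++==------========-===+*=wwww
99 wwwwwwwwwwwwwwwwwwwwwwwwwww++****###%%%%*#*#+=----=----------===-==-=======-wwww
100 wwwwwwwwwwwwwwwwwwwwwwwwwww---=-====++++-++=--=--------------===-====-===---wwww
101 wwwwwwwwwwwwwwwwwwwwwwwwww--------------:-----=--------------=====--=-===-=-wwww
102 wwwwwwwwwww#%%%#wwwwwwwwww-------------------==--------------=======--=====wwwww
103 wwwwwwwwww=#%@%%%*wwwwwwwww-------------------=--------------======--==-==-wwwww
```

Request:
step_arm --pt "5.05 -1.25 -0.1 0 0 0 1" --pt "5.05 -1.25 -0.1 0 0 0 1" --pt "5.05 -1.25 -0.1 0 0 0 1" --pt "5.05 -1.25 0 0 0 0 1" --pt "5.05 -1.25 0 0 0 0 1" --pt "5.05 -1.25 0 0 0 0 1" --pt "0 0 0 0 0 0 1" --pt "0 0 4 0 0 0 1"

```text
clock: 53.32
tool_pos: [0.4347, 0.3368, 0.1698]
eef_rot: [0.743, 0.669, 0.003, 0.0]
contact_force: [0.9, -0.1, -2.0]
opening: 0.152
finger_force: 49.9
```

Request:
step_arm --pt "0 0 4 0 0 0 1" --pt "0 0 2.3 0 0 0 1" --pt "0 0 0 0 0 0 1"

```text
clock: 53.7
tool_pos: [0.4324, 0.3333, 0.1037]
eef_rot: [0.744, 0.669, -0.002, 0.0]
contact_force: [0.8, -0.0, -1.1]
opening: 0.155
finger_force: 49.9
```

```bash
python3 - <<'E'
from h import *
from plant import r
go(r,.433,.335,.096,-5)
E
```

```text
tcp [0.4324 0.3333 0.1037] shift [0.18 0.05 0.77] yaw -6.1 tilt [-0.14  0.23  0.  ] q7 -1.10 turn z -1.1
```

Request:
step_arm --pt "0 0 0.5 0 0 0 1" --pt "0 0 0.2 0 0 0 1" --pt "0 0 0 0 0 0 1" --pt "0 0 0 0 0 0 0.5" --pt "0 0 0 0 0 0 0.5" --pt "0 0 -2 0 0 0 0.5" --pt "0 0 -5 0 0 0 0.5" --pt "0 0 -4 0 0 0 0.5"

```text
clock: 54.7
tool_pos: [0.4333, 0.3353, 0.2099]
eef_rot: [0.743, 0.669, 0.0, 0.0]
contact_force: [0.4, 0.6, 0.2]
opening: 0.25
finger_force: 0.0
```

Request:
step_arm --pt "-6 0 -3 0 0 0 -0.3" --pt "-6 0 -3 0 0 0 -0.3" --pt "-6 0 0 0 0 0 -0.3" --pt "-6 0 0 0 0 0 -0.3" --pt "0 0 0 0 0 0 -0.3"

```text
clock: 55.32
tool_pos: [0.4079, 0.0992, 0.2642]
eef_rot: [0.746, 0.666, -0.002, 0.001]
contact_force: [0.7, 0.7, 0.0]
opening: 0.651
finger_force: 0.0
```

```bash
python3 - <<'E'
from h import *
from plant import r
go(r,.6,.25,.25,None)
s=r.snapshot("top");t=r.snapshot("scene")
np.savez("pics/sA.npz",**s);np.savez("pics/tA.npz",**t)
a=np.zeros((590,800,3),np.uint8)
def big(s,u0,v0,u1,v1,k):
    crop(s,u0,v0,u1,v1,k,"tmp");return cv2.imread("pics/tmp.png")
x=big(s,55,150,188,310,3);a[:480,:399]=x
x=big(t,260,75,392,170,3);a[:285,400:796]=x
x=big(t,105,230,205,300,4);a[290:570,400:800]=x
cv2.imwrite("pics/m2.png",a)
E
```

```text
tcp [0.4079 0.0992 0.2642] shift [17.17 17.37  1.34] yaw -6.5 tilt [-0.06  0.21  0.  ] q7 -0.69
```

View pics/m2.png

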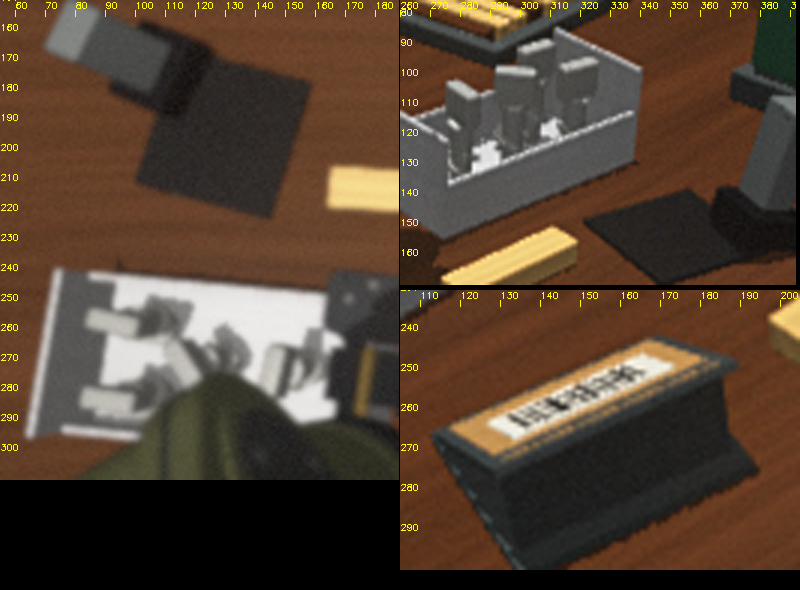

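All four screws stand in the tall tray. But the scanner has been knocked: in the top view its handle top is now near (77,162) (it was at 107,180), partly off the dock. I'll take a closer look.

```bash
python3 - <<'E'
from h import *
s=np.load("pics/sA.npz");t=np.load("pics/tA.npz")
def big(s,u0,v0,u1,v1,k):
    crop(s,u0,v0,u1,v1,k,"tmp");return cv2.imread("pics/tmp.png")
a=np.zeros((560,800,3),np.uint8)
x=big(s,60,145,140,225,5);a[:400,:400]=x
x=big(t,345,90,425,200,5);a[:550,400:800]=x
a=np.clip(255*(a/255.)**.5,0,255).astype(np.uint8)
cv2.imwrite("pics/m3.png",a)
E
```

```text
(no output)
```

View pics/m3.png

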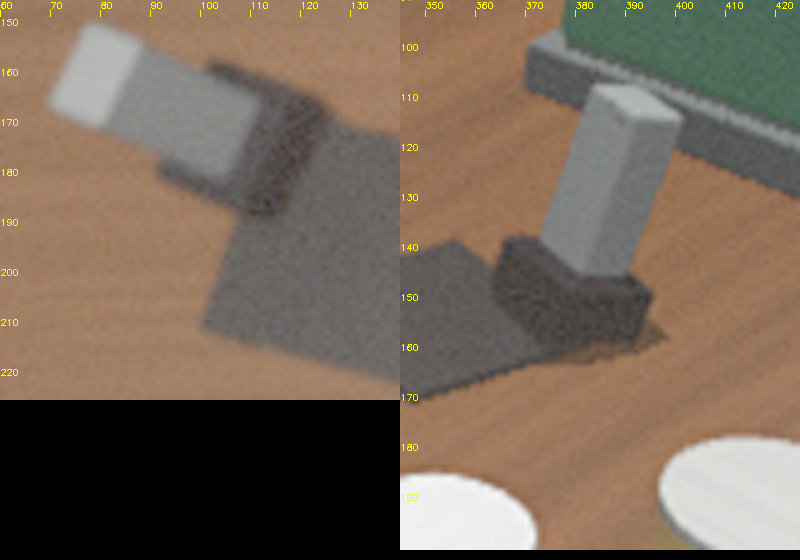

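The scanner overhangs the dock edge and leans, its handle top at top (79,160) and scene (392,111). I'll solve its pose, and the label's and dock's, from these corners.

```bash
python3 - <<'E'
from h import *
from scipy.optimize import least_squares
s=np.load("pics/sA.npz");t=np.load("pics/tA.npz")
H=lambda a,b,h:(a*.02,b*.015,h)
obs=[(s,H(1,-1,.115),(89,153.4)),(s,H(1,1,.115),(79,149.4)),(s,H(-1,1,.115),(69.6,165.6)),(s,H(-1,-1,.115),(81,171)),
(s,H(1,-1,.03),(112,164.6)),(s,H(-1,-1,.03),(105,180.6)),
(t,H(-1,-1,.115),(383.4,107.6)),(t,H(1,-1,.115),(391.4,114.4)),(t,H(1,1,.115),(401.4,113.6)),(t,H(-1,1,.115),(393.4,107.2)),
(t,H(-1,-1,.03),(373,138)),(t,H(1,-1,.03),(381.4,145)),(t,H(1,1,.03),(391,145)),(t,(.031,-.026,0),(374,158.4)),(t,(.031,.026,0),(393,158))]
def f(p):
    Q=R.from_euler("z",p[3])*R.from_rotvec([p[4],p[5],0]);return np.concatenate([np.subtract(proj(c,Q.apply(a)+p[:3]),o) for c,a,o in obs])
q=least_squares(f,[.65,.34,.005,-.5,0,0],loss="soft_l1");p=q.x;Q=R.from_euler("z",p[3])*R.from_rotvec([p[4],p[5],0])
print("win",np.round(p,3),"yaw",np.degrees(p[3]),"zaxis",np.round(Q.apply([0,0,1]),3),"x",np.round(Q.apply([1,0,0]),3),"y",np.round(Q.apply([0,1,0]),3),"grip",np.round(Q.apply([0,0,.085])+p[:3],4))
print(np.round(f(p).reshape(-1,2),1).tolist())
obl=[(s,(.05,.055,0),(368.9,165)),(s,(.05,-.055,0),(417.3,171)),(s,(-.05,-.055,0),(407.3,208.3)),(s,(-.05,.055,0),(361.6,202.3))]
def g(p):
    Q=R.from_euler("z",p[2])*R.from_euler("y",-30,degrees=True);return np.concatenate([np.subtract(proj(c,Q.apply(a)+[p[0],p[1],.037]),o) for c,a,o in obl])
q=least_squares(g,[.64,-.27,0]);p=q.x;Q=R.from_euler("z",p[2])*R.from_euler("y",-30,degrees=True)
print("label",np.round(p,3),np.degrees(p[2]),"n",np.round(Q.apply([0,0,1]),3),np.round(g(p).reshape(-1,2),1).tolist())
print("scene corners",[np.round(proj(t,Q.apply(a)+[p[0],p[1],.037]),1).tolist() for _,a,_ in obl])
# dock from initial m1 panel b: px 95+(x-323)/4.5 , 160+y/4.5
P=[(413,30),(610,78),(548,283),(346,230)]
d=np.array([ray(s,95+(x-323)/4.5,160+y/4.5,.006) for x,y in P]);print("dock",np.round(d[:,:2],3).tolist(),d.mean(0))
E
```

```text
win [ 0.673  0.35   0.006 -0.421 -0.163 -0.016] yaw -24.11321020709403 zaxis [0.051 0.154 0.987] x [ 0.913 -0.407  0.016] y [ 0.404  0.9   -0.162] grip [0.677  0.3633 0.0895]
[[0.5, -0.7], [-1.0, -1.7], [-0.8, -0.3], [-0.8, -0.6], [0.3, 0.4], [-0.9, 0.5], [-1.8, -1.1], [-0.7, -0.8], [0.1, 0.0], [-1.2, -0.6], [-1.2, 0.6], [-1.1, 1.2], [-0.2, 1.0], [1.3, 1.2], [0.4, 0.9]]
label [ 0.632 -0.274 -0.126] -7.218249326476442 n [-0.496  0.063  0.866] [[-1.6, -3.1], [2.7, -3.2], [1.8, 3.1], [-3.0, 3.2]]
scene corners [[187.8, 246.1], [127.0, 273.5], [112.2, 264.3], [168.0, 240.1]]
dock [[0.691, 0.34], [0.664, 0.236], [0.56, 0.263], [0.587, 0.368]] [0.62541908 0.30179468 0.006     ]
```

```bash
python3 - <<'E'
from h import *
from plant import r
go(r,.677,.363,.25,66)
E
```

```text
tcp [0.4093 0.1046 0.2644] shift [28.53 23.88  1.49] yaw -6.1 tilt [ 0.06 -0.04  0.  ] q7 -0.69 turn z -72.1
```

Request:
step_arm --pt "4.08 3.41 0.2 0 0 0 -0.3" --pt "4.08 3.41 0.2 0 0 0 -0.3" --pt "4.08 3.41 0.2 0 0 0 -0.3" --pt "4.08 3.41 0.2 0 0 0 -0.3" --pt "4.08 3.41 0.2 0 0 0 -0.3" --pt "4.08 3.41 0.2 0 0 0 -0.3" --pt "4.08 3.41 0.2 0 0 0 -0.3" --pt "0 0 0 0 0 -9 -0.3" --force 35

```text
clock: 56.42
tool_pos: [0.6759, 0.3705, 0.2475]
eef_rot: [0.685, 0.728, 0.001, -0.001]
contact_force: [-0.8, -0.4, -0.7]
opening: 0.653
finger_force: 0.0
```

Request:
step_arm --pt "0 0 0 0 0 -9 -0.3" --pt "0 0 0 0 0 -9 -0.3" --pt "0 0 0 0 0 -9 -0.3" --pt "0 0 0 0 0 -9 -0.3" --pt "0 0 0 0 0 -9 -0.3" --pt "0 0 0 0 0 -9 -0.3" --pt "0 0 0 0 0 -9 -0.3" --pt "0 0 0 0 0 0 -0.3"

```text
clock: 57.42
tool_pos: [0.6752, 0.3662, 0.2496]
eef_rot: [0.208, 0.978, 0.001, -0.001]
contact_force: [0.1, -0.5, 0.3]
opening: 0.648
finger_force: 0.0
```

```bash
python3 - <<'E'
from h import *
from plant import r
go(r,.677,.364,.093,66)
E
```

```text
tcp [0.6752 0.3662 0.2496] shift [-0.28 -0.15 15.66] yaw 66.0 tilt [ 0.06 -0.09  0.  ] q7 0.33 turn z 0.0
```

Request:
step_arm --pt "-0.28 -0.15 5 0 0 0 -0.3" --pt "0 0 5 0 0 0 -0.3" --pt "0 0 3 0 0 0 -0.3" --pt "0 0 0 0 0 0 -0.3"

```text
clock: 57.92
tool_pos: [0.676, 0.3613, 0.1168]
eef_rot: [0.208, 0.978, -0.002, -0.002]
contact_force: [0.3, 0.9, 0.0]
opening: 0.647
finger_force: 0.0
```

Request:
step_arm --pt "0 0 2.6 0 0 0 -0.3" --pt "0 0 0 0 0 0 -0.3" --pt "0 0 0 0 0 0 1" --pt "0 0 0 0 0 0 1" --pt "0 0 0 0 0 0 1" --pt "0 0 0 0 0 0 1"

```text
clock: 58.68
tool_pos: [0.6789, 0.3603, 0.0963]
eef_rot: [0.209, 0.978, -0.0, 0.001]
contact_force: [-1.9, -2.6, 8.1]
opening: 0.39
finger_force: 35.0
```

```bash
python3 - <<'E'
from h import *
from plant import r
go(r,.677,.364,.25,66)
st=r.get_state();print(st["opening"]*88,st["contact_force"],st["moment"])
E
```

```text
tcp [0.6789 0.3603 0.0963] shift [  0.29   0.25 -15.37] yaw 65.9 tilt [-0.03  0.1   0.  ] q7 0.28 turn z -0.1
34.30749025288675 [-1.88631513 -2.61112733  8.06814614] [-0.81612804  0.39525125  0.01618528]
```

Request:
step_arm --pt "0 0 -0.5 0 0 0 1" --pt "0 0 -1 0 0 0 1" --pt "0 0 -3 0 0 0 1" --pt "0 0 -4 0 0 0 1" --pt "0 0 -4 0 0 0 1" --pt "0 0 -2 0 0 0 1" --pt "0 0 0 0 0 0 1"

```text
clock: 59.55
tool_pos: [0.6786, 0.3617, 0.2405]
eef_rot: [0.208, 0.978, 0.001, 0.001]
contact_force: [-0.4, -0.5, -2.1]
opening: 0.347
finger_force: 34.6
```

```bash
python3 - <<'E'
from h import *
from plant import r
st=r.get_state();print(st["opening"]*88,st["contact_force"],st["moment"])
t=r.snapshot("scene");np.savez("pics/tB.npz",**t)
go(r,.55,.1,.25,66)
g=cv2.cvtColor(t["pixels"],cv2.COLOR_RGB2HSV)
for v in range(70,130,2): print(v,"".join(" .:-=+*#%@"[min(9,int(g[v,u,2])//16)] if g[v,u,1]<75 else "w" for u in range(345,430)))
C=R.from_quat(st["eef_rot"]);w=st["tool_pos"]+C.apply([0,0,.085]);print(proj(t,w),[np.round(proj(t,w+C.apply([-.026*b*0+a*.031,b*.026,0])),1) for a in(-1,1) for b in(-1,1)])
E
```

```text
30.499696228718513 [-0.3527947  -0.52827441 -2.14668139] [ 0.05711187 -0.17691199 -0.00847119]
tcp [0.6779 0.361  0.2384] shift [  1.07 -29.04  -1.13] yaw 66.0 tilt [-0.05 -0.01  0.  ] q7 0.33 turn z 0.0
70 wwwwwwwwwwwwwwwwwwwwwwwwwwwwwwwwwwwwwwwwww:-:::::::-----:-----:wwwwwwwwwwwwwwwwwwwwww
72 wwwwwwwwwwwwwwwwwwwwwwwwwwwwwwwwwwwwwwwwww::::::::::----------:wwwwwwwwwwwwwwwwwwwwww
74 wwwwwwwwwwwwwwwwwwwwwwwwwwwwwwwwwwwwwwwww-:::::::::---:-----:-wwwwwwwwwwwwwwwwwwwwwww
76 wwwwwwwwwwwwwwwwwwwwwwwwwwwwwwwwwww:wwwww:::::::::-----------:wwwwwwwwwwwwwwwwwwwwwww
78 wwwwwwwwwwwwwwwwwwwwwwwwwwwwwwwwwwwwwwww:::::::::------------:wwwwwwwwwwwwwwwwwwwwwww
80 wwwwwwwwwwwwwwwwwwwwwwwwwwwwwwwwwwwwwwww:::::::::-----------:wwwwwwwwwwwwwwwwwwwwwwww
82 wwwwwwwwwwwwwwwwwwwwwwwwwwwwwwwwwwwwwwww::::::::::---:------:wwwwwwwwwwwwwwwwwwwwwwww
84 wwwwwwwwwwwwwwwwwwwwwwwwwwwwwwwwww......::::::::---------:--wwwwwwwwwwwwwwwwwwwwwwwww
86 wwwwwwwwwwwwwwwwwwwwwwwwwwwwwwwww..w.w.w...::::::------:---:wwwwwwwwwwwwwwwwwwwwwwwww
88 wwwwwwwwwwwwwwwwwwwwwwwwwwwwwwwww www.w .ww ..:-----------:..wwwwwwwwwwwwwwwwwwwwwwww
90 www
[... 1244 characters left out ...]
:www
118 wwwwwwwwwwwwwwwwwwwwwwwwwwwwwwwwwwwwwwwwwwwwwwwwwwww.:..::..::..:::..:.::.:--==+===-:
120 wwwwwwwwwwwwwwwwwwwwwwwwwwwwwwwwwwwwwwwwwwwwwwwwwwwwwwwww:..:..::.:.:::::.:.:..:--==+
122 wwwwwwwwwwwwwwwwwwwwwwwwwwwwwwwwwwwwwwwwwwwwwwwwwwwwwwwwwwwwww:...:....::::::..::.:.:
124 wwwwwwwwwwwwwwwwwwwwwwwwwwwwwwwwwwwwwwwwwwwwwwwwwwwwwwwwwwwwwwwwwwww..::::..:::::::.:
126 wwwwwwwwwwwwwwwwwwwwwwwwwwwwwwwwwwwwwwwwwwwwwwwwwwwwwwwwwwwwwwwwwwwwwwww::.:.:::.::..
128 wwwwwwwwwwwwwwwwwwwwwwwwwwwwwwwwwwwwwwwwwwwwwwwwwwwwwwwwwwwwwwwwwwwwwwwwwwwww..:::.::
(np.float64(392.6553977253209), np.float64(96.53928936596073)) [array([390. , 103.8]), array([410.1, 100.5]), array([375.7,  92.7]), array([395.1,  89.7])]
```

The scanner is held flat (30.5 mm, aligned with the pads). Carry it to the label.

```bash
cat >> h.py <<'E'
def aim(r,P,n):
    """tool shift (cm) & minimal rotvec (deg, tool frame) so that tool z = -n"""
    st=r.get_state();C=R.from_quat(st["eef_rot"]);zt=C.inv().apply(-np.array(n)/np.linalg.norm(n))
    ax=np.cross([0,0,1],zt);a=np.degrees(np.arctan2(np.linalg.norm(ax),zt[2]));ax=ax/max(np.linalg.norm(ax),1e-9)
    print("tcp",np.round(st["tool_pos"],4),"shift",np.round(C.inv().apply(np.array(P)-st["tool_pos"])*100,2),"rot",np.round(ax*a,2),"q",np.round(st["q"],2))
E
python3 - <<'E'
from h import *
from plant import r
go(r,.549,-.263,.25,66)
aim(r,(.549,-.263,.25),(-.496,.063,.866))
E
```

```text
tcp [0.6779 0.361  0.2384] shift [-13.6  -62.25  -1.11] yaw 66.0 tilt [-0.05 -0.01  0.  ] q7 0.33 turn z 0.0
tcp [0.6779 0.361  0.2384] shift [-13.6  -62.25  -1.11] rot [ -8.7  -28.74   0.  ] q [-0.35  0.96 -0.52  1.04  0.44  1.24  0.33]
```

Request:
step_arm --pt "-1.13 -5.19 -0.1 0 0 0 1" --pt "-1.13 -5.19 -0.1 0 0 0 1" --pt "-1.13 -5.19 -0.1 0 0 0 1" --pt "-1.13 -5.19 -0.1 0 0 0 1" --pt "-1.13 -5.19 -0.1 0 0 0 1" --pt "-1.13 -5.19 -0.1 0 0 0 1" --pt "-1.13 -5.19 -0.1 0 0 0 1" --pt "-1.13 -5.19 -0.1 0 0 0 1"

```text
clock: 60.6
tool_pos: [0.5901, -0.0569, 0.245]
eef_rot: [0.208, 0.978, -0.0, -0.002]
contact_force: [0.6, -0.3, -1.6]
opening: 0.34
finger_force: 34.8
```

Request:
step_arm --pt "-1.13 -5.19 -0.1 0 0 0 1" --pt "-1.13 -5.19 -0.1 0 0 0 1" --pt "-1.13 -5.19 -0.1 0 0 0 1" --pt "-1.13 -5.19 -0.1 0 0 0 1" --pt "0 0 0 -2.2 -7.2 0 1" --pt "0 0 0 -2.2 -7.2 0 1" --pt "0 0 0 -2.2 -7.2 0 1" --pt "0 0 0 -2.1 -7.1 0 1"

```text
clock: 61.6
tool_pos: [0.5486, -0.27, 0.2501]
eef_rot: [0.206, 0.948, 0.012, 0.241]
contact_force: [-0.1, -2.5, -1.6]
opening: 0.342
finger_force: 34.8
```

Request:
step_arm --pt "0 0 0 0 0 0 1" --pt "0 0 0 0 0 0 1"

```text
clock: 61.85
tool_pos: [0.5519, -0.2698, 0.2517]
eef_rot: [0.205, 0.949, 0.012, 0.241]
contact_force: [-0.4, -0.1, -1.4]
opening: 0.332
finger_force: 34.8
```

```bash
python3 - <<'E'
from h import *
from plant import r
aim(r,(.549,-.263,.1825),(-.496,.063,.866))
print(r.get_state()["opening"]*88)
E
```

```text
tcp [ 0.5519 -0.2698  0.2517] shift [ 3.63 -0.33  5.93] rot [-1.57 -1.68  0.  ] q [ 0.71  0.59 -0.41  2.04  0.94  0.13  0.65]
29.232803302473656
```

Request:
step_arm --pt "1.2 -0.1 2 0 0 0 1" --pt "1.2 -0.1 2 0 0 0 1" --pt "1.2 -0.1 1.9 0 0 0 1" --pt "0 0 0 0 0 0 1"

```text
clock: 62.35
tool_pos: [0.5447, -0.265, 0.1981]
eef_rot: [0.204, 0.952, 0.01, 0.229]
contact_force: [-0.2, -0.8, -0.9]
opening: 0.339
finger_force: 34.8
```

```bash
python3 - <<'E'
from h import *
from plant import r
aim(r,(.549,-.263,.1825),(-.496,.063,.866))
st=r.get_state();C=R.from_quat(st["eef_rot"]);w=st["tool_pos"]+C.apply([0,0,.088]);L=np.array([.632,-.274,.037]);n=np.array([-.496,.063,.866]);d=w-L
print("window dist",d@n,"side",np.linalg.norm(d-n*(d@n)))
t=r.snapshot("scene");np.savez("pics/tC.npz",**t);s=r.snapshot("top");np.savez("pics/sC.npz",**s)
crop(t,90,140,220,290,4,"lab")
E
```

```text
tcp [ 0.5447 -0.265   0.1981] shift [0.41 0.17 1.57] rot [-1.97 -3.08  0.  ] q [ 0.74  0.69 -0.48  2.09  1.76  0.18 -0.15]
window dist 0.09555085525744723 side 0.0036757681723272842
```

View pics/lab.png

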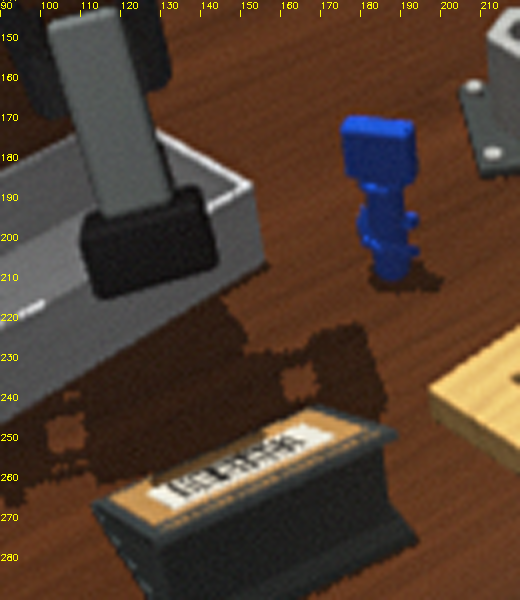

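The scanner hangs over the label, window near (127,210), label centre (148,258): about 95 mm off, 4 mm sideways and 3.6° out. I'll close in by 1.2 cm and hold.

Request:
step_arm --pt "0.1 0 0.6 0 0 0 1" --pt "0.1 0 0.6 0 0 0 1" --pt "0 0 0 0 0 0 1" --pt "0 0 0 0 0 0 1" --pt "0 0 0 0 0 0 1" --pt "0 0 0 0 0 0 1" --pt "0 0 0 0 0 0 1" --pt "0 0 0 0 0 0 1"

```text
clock: 63.45
tool_pos: [0.5482, -0.2653, 0.1878]
eef_rot: [0.204, 0.952, 0.01, 0.23]
contact_force: [0.0, -0.4, -1.6]
opening: 0.336
finger_force: 34.8
```

```bash
python3 - <<'E'
from h import *
from plant import r
aim(r,(.549,-.263,.1825),(-.496,.063,.866))
st=r.get_state();C=R.from_quat(st["eef_rot"]);L=np.array([.632,-.274,.037]);n=np.array([-.496,.063,.866])
t=np.load("pics/tC.npz")
p=np.array([.5447,-.265,.1981]);Q=R.from_quat([.204,.952,.010,.229])
print("pred window",proj(t,p+Q.apply([0,0,.088])),"handle-base",proj(t,p+Q.apply([0,0,.058])),"tcp",proj(t,p))
print("label centre",proj(t,L))
w=st["tool_pos"]+C.apply([0,0,.088]);d=w-L
print("window dist",d@n,"side",np.linalg.norm(d-n*(d@n)))
E
```

```text
tcp [ 0.5482 -0.2653  0.1878] shift [0.25 0.18 0.49] rot [-2.02 -2.97  0.  ] q [ 0.76  0.72 -0.53  2.08  1.82  0.23 -0.2 ]
pred window (np.float64(128.78609232204954), np.float64(205.16686897278805)) handle-base (np.float64(123.49328389824225), np.float64(188.60979486611666)) tcp (np.float64(113.02212654682808), np.float64(155.85370124478894))
label centre (np.float64(149.181529263269), np.float64(255.5824060328083))
window dist 0.08489438779121712 side 0.0045579837392543615
```

Request:
step_arm --pt "0 0 0 0 0 0 1" --pt "0 0 0 0 0 0 1" --pt "0 0 0 0 0 0 1" --pt "0 0 0 0 0 0 1" --pt "0 0 0 0 0 0 1" --pt "0 0 0 0 0 0 1" --pt "0 0 0 0 0 0 1" --pt "0 0 0 0 0 0 1"

```text
clock: 64.45
tool_pos: [0.5482, -0.2653, 0.1878]
eef_rot: [0.204, 0.952, 0.01, 0.23]
contact_force: [0.1, 0.5, -2.1]
opening: 0.338
finger_force: 34.8
```

Request:
step_arm --pt "0 0 -2 0 0 0 1" --pt "0 0 -3 0 0 0 1" --pt "0 0 -2 0 0 0 1" --pt "0 0 0 2 6.4 0 1" --pt "0 0 0 2 6.4 0 1" --pt "0 0 0 2 6.4 0 1" --pt "0 0 0 2 6.4 0 1" --pt "0 0 0 0 0 0 1"

```text
clock: 65.45
tool_pos: [0.5239, -0.2626, 0.2365]
eef_rot: [0.213, 0.977, -0.014, 0.012]
contact_force: [0.4, -0.1, -1.4]
opening: 0.337
finger_force: 34.8
```

```bash
python3 - <<'E'
from h import *
from plant import r
aim(r,(.549,-.263,.26),(0,0,1))
go(r,.6254,.3018,.25,72)
E
```

```text
tcp [ 0.5239 -0.2626  0.2365] shift [-2.37  0.95 -2.3 ] rot [-1.3   1.67  0.  ] q [ 0.83  0.76 -0.83  1.72  0.71  0.96  0.86]
tcp [ 0.5239 -0.2626  0.2365] shift [14.19 55.49 -3.02] yaw 65.4 tilt [-1.3   1.67  0.  ] q7 0.86 turn z -6.6
```

Request:
step_arm --pt "0 0 0 -1.3 1.7 -6.6 1" --pt "0.71 5.16 -0.12 0 0 0 1" --pt "0.71 5.16 -0.12 0 0 0 1" --pt "0.71 5.16 -0.12 0 0 0 1" --pt "0.71 5.16 -0.12 0 0 0 1" --pt "0.71 5.16 -0.12 0 0 0 1" --pt "0.71 5.16 -0.12 0 0 0 1" --pt "0.71 5.16 -0.12 0 0 0 1"

```text
clock: 66.45
tool_pos: [0.5859, 0.0968, 0.244]
eef_rot: [0.156, 0.988, -0.002, -0.001]
contact_force: [0.8, 0.3, -1.6]
opening: 0.337
finger_force: 34.8
```

Request:
step_arm --pt "0.71 5.16 -0.12 0 0 0 1" --pt "0.71 5.16 -0.12 0 0 0 1" --pt "0.71 5.16 -0.12 0 0 0 1" --pt "0.71 5.16 -0.12 0 0 0 1" --pt "0 0 0 0 0 0 1" --pt "0 0 0 0 0 0 1" --pt "0 0 0 0 0 0 1"

```text
clock: 67.32
tool_pos: [0.6235, 0.2987, 0.2481]
eef_rot: [0.157, 0.988, -0.002, -0.002]
contact_force: [-0.1, -0.2, -1.6]
opening: 0.336
finger_force: 34.8
```

```bash
python3 - <<'E'
from h import *
from plant import r
go(r,.6254,.3018,.105,72)
s=r.snapshot("top")
# dock visible dark pixels check vs initial
s0=np.load("pics/top0.npz");t=r.snapshot("scene");t0=np.load("pics/scene0.npz")
print("dock corner diff",[int(np.abs(t["pixels"].astype(int)-t0["pixels"])[int(round(v))-2:int(round(v))+3,int(round(u))-2:int(round(u))+3].mean()) for u,v in [proj(t,(x,y,.006)) for x,y in((.56,.263),(.664,.236),(.587,.368))]])
st=r.get_state();C=R.from_quat(st["eef_rot"]);print("pred win",proj(t,st["tool_pos"]+C.apply([0,0,.088])))
g=cv2.cvtColor(t["pixels"],cv2.COLOR_RGB2HSV)
for v in range(70,130,2): print(v,"".join(" .:-=+*#%@"[min(9,int(g[v,u,2])//16)] if g[v,u,1]<75 else "w" for u in range(325,400)))
E
```

```text
tcp [0.6235 0.2987 0.2481] shift [-0.13  0.42 14.31] yaw 71.9 tilt [-0.28 -0.17  0.  ] q7 0.26 turn z -0.1
dock corner diff [2, 14, 18]
pred win (np.float64(356.46866762292797), np.float64(94.80873783549448))
70 www==++++=-:::.:.wwwwwwww-::-:--:------------wwwwwwwwwwwwwwwwwwwwwwwwwwwwww
72 +++++==-:.::....wwwwwwwww::::----------:--:--wwwwwwwwwwwwwwwwwwwwwwwwwwwwww
74 +==::::.::::wwwwwwwwwwww-:--:::-:-----------:wwwwwwwwwwwwwwwwwwwwwwwwwwwwww
76 :.:.::::wwwwwwwwwwwwwwww-:::--::::----------wwwwwwwwwww:wwwwwwwwwwwwwwwwwww
78 ::.:wwwwwwwwwwwwwwwwwwww-:::-:::------------wwwwwwwwwwwwwwwwwwwwwwwwwwwwwww
80 wwwwwwwwwwwwwwwwwwwwwwww:--:::::--------:---wwwwwwwwwwwwwwwwwwwwwwwwwwwwwww
82 wwwwwwwwwwwwwwwww::w:...:::-:-:-----------:wwwwwwwwwwwwwwwwwwwwwwwwwwwwwwww
84 wwwwwwwwwwwwwwwww..........:--:-:----------wwwwwwwwwww:wwwwwwwwwwwwwwwwwwww
86 wwwwwwwwwwwwwwwww.w...........::------::::...wwwwwwwwwwwwwwwwwwwwwwwwwwwwww
88 wwwwwwwwwwwwwwwww.....................w.. ... ..wwwwwwwwwwwwwwwwwwwwwwwwwww
90 @wwwwwwwwwwwwwww.........w........w..w...w w. ...wwww:wwwwwwwwwwwwwwwwwwwww
92 *#%@@wwwwwwwwwww...
[... 793 characters left out ...]
wwwwwwwwwwwwwwwwwwwwwwwwwwwwwwwwwwwwwwwwww::...:::..::.:::::
114 +++*%@@@%**+++wwwwwwwwwwwwwwwwwwwwwwwwwwwwwwwwwwwwwwwwwwwwwwww.:::.:..:.:.:
116 @@@@**+==+++++wwwwwwwwwwwwwwwwwwwwwwwwwwwwwwwwwwwwwwwwwwwwwwwwwwwwww::.::.:
118 ++++++++++++++wwwwwwwwwwwwwwwwwwwwwwwwwwwwwwwwwwwwwwwwwwwwwwwwwwwwwwwwwww::
120 ++++++++++++++wwwwwwwwwwwwwwwwwwwwwwwwwwwwwwwwwwwwwwwwwwwwwwwwwwwwwwwwwwwww
122 +++++++++++++wwwwwwwwwwwwwwwwwwwwwwwwwwwwwwwwwwwwwwwwwwwwwwwwwwwwwwwwwwwwww
124 +++++++++++++wwwwwwwwwwwwwwwwwwwwwwwwwwwwwwwwwwwwwwwwwwwwwwwwwwwwwwwwwwwwww
126 +++++++++++++wwwwwwwwwwwwwwwwwwwwwwwwwwwwwwwwwwwwwwwwwwwwwwwwwwwwwwwwwwwwww
128 ++++++++++++=wwwwwwwwwwwwwwwwwwwwwwwwwwwwwwwwwwwwwwwwwwwwwwwwwwwwwwwwwwwwww
```

Request:
step_arm --pt "-0.1 0.35 5 0 0 0 1" --pt "0 0 5 0 0 0 1" --pt "0 0 3.2 0 0 0 1" --pt "0 0 0.8 0 0 0 1" --pt "0 0 0 0 0 0 1"

```text
clock: 68.05
tool_pos: [0.6248, 0.3038, 0.109]
eef_rot: [0.157, 0.988, -0.001, -0.002]
contact_force: [0.5, -1.0, -2.3]
opening: 0.335
finger_force: 34.8
```

Request:
step_arm --pt "0 0 0.4 0 0 0 1" --pt "0 0 0 0 0 0 1"

```text
clock: 68.3
tool_pos: [0.6248, 0.3041, 0.1054]
eef_rot: [0.156, 0.988, -0.001, -0.002]
contact_force: [0.1, -0.3, -1.1]
opening: 0.342
finger_force: 34.8
```

Request:
step_arm --pt "0 0 0.3 0 0 0 1" --pt "0 0 0 0 0 0 1"

```text
clock: 68.55
tool_pos: [0.6243, 0.3038, 0.1014]
eef_rot: [0.156, 0.988, -0.001, -0.002]
contact_force: [-0.6, -0.4, -1.2]
opening: 0.336
finger_force: 34.8
```

Request:
step_arm --pt "0 0 0.3 0 0 0 1" --pt "0 0 0 0 0 0 1"

```text
clock: 68.8
tool_pos: [0.6254, 0.3033, 0.1004]
eef_rot: [0.157, 0.988, -0.002, -0.001]
contact_force: [-0.4, -3.8, 9.4]
opening: 0.334
finger_force: 34.9
```

Request:
step_arm --pt "0 0 -0.1 0 0 0 1" --pt "0 0 0 0 0 0 0" --pt "0 0 0 0 0 0 -0.3" --pt "0 0 0 0 0 0 -0.3" --pt "0 0 -2 0 0 0 -0.3" --pt "0 0 -5 0 0 0 -0.3" --pt "0 0 -6 0 0 0 -0.3" --pt "0 0 -3 0 0 0 -0.3"

```text
clock: 69.8
tool_pos: [0.6258, 0.3058, 0.265]
eef_rot: [0.156, 0.988, 0.001, -0.0]
contact_force: [0.5, -0.1, -0.5]
opening: 0.648
finger_force: 0.0
```

Request:
step_arm --pt "0 -6 0 0 0 0 -0.3" --pt "0 -6 0 0 0 0 -0.3" --pt "0 -6 0 0 0 0 -0.3" --pt "0 0 0 0 0 0 -0.3"

```text
clock: 70.3
tool_pos: [0.5692, 0.1267, 0.2607]
eef_rot: [0.16, 0.987, -0.004, -0.002]
contact_force: [0.4, 1.1, 0.5]
opening: 0.649
finger_force: 0.0
```

```bash
python3 - <<'E'
from h import *
from plant import r
t=r.snapshot("scene");s=r.snapshot("top");np.savez("pics/sD.npz",**s)
P=[(.6254+.031*a,.3035+.026*b,.006) for a in(-1,1) for b in(-1,1)]
print("win",proj(t,(.6254,.3035,.006)),"top",proj(t,(.6254,.3035,.121)))
g=cv2.cvtColor(t["pixels"],cv2.COLOR_RGB2HSV)
for v in range(100,170,2): print(v,"".join(" .:-=+*#%@"[min(9,int(g[v,u,2])//12)] if g[v,u,1]<75 else "w" for u in range(325,392)))
for v in range(84,126,3): print(v,"".join(" .:-=+*#%@"[min(9,int(g[v,u,2])//22)] if g[v,u,1]<75 else "w" for u in range(262,345)))
t0=np.load("pics/scene0.npz")
d=np.abs(t["pixels"].astype(int)-t0["pixels"]).max(2)>50
n,l,st,c=cv2.connectedComponentsWithStats(d.astype(np.uint8))
for i in range(1,n):
    if st[i][4]>12: print(st[i][:4],st[i][4])
E
```

```text
win (np.float64(350.74707423106906), np.float64(152.24389490786183)) top (np.float64(356.39431227833114), np.float64(110.15696369419128))
100 *##############*wwwwwwwwwwwwwwwwwwwwwwwwwwwwww:--=+*****-----wwwwww
102 +###############wwwwwwwwwwwwwwwwwwwwwwwwwwwww--:::::--=+***++=--:ww
104 *##############wwwwwwwwwwwwwwwwwwwwwwwwwwwwww-:-::::::::::--++*#**-
106 ###############wwwwwwwwwwwww@@@@@wwwwwwwwwwww:::::::::::::::-::--++
108 ###############wwwwwww%@@@@@@@@@@@@%wwwwwwwwwww:--:::::::::::::::::
110 ###############wwwwwww=+*@@@@@@@@@@@@@%wwwwwwwwwwwww:::::::::-:::::
112 ######*#%@@@@#wwwwwww==--=+#@@@@@@@@@@@%wwwwwwwwwwwwwwwwww::::-::::
114 #*#%@@@@@@%#**wwwwwww======-+*%%##*++===wwwwwwwwwwwwwwwwwwwwww:::::
116 @@@@@%*****###wwwwwww===================wwwwwwwwwwwwwwwwwwwwwwwwwww
118 #*****#*#*####wwwwwww=-=-===============wwwwwwwwwwwwwwwwwwwwwwwwwww
120 *#*#**###*####wwwwww===================wwwwwwwwwwwwwwwwwwwwwwwwwwww
122 ######**#*##*wwwwwww===================wwwwwwwwwwwwwwwwwwwwwwwwwwww
124 *######*#####wwwwwww===================wwwwwwwwwwwwwwwwwwwwwwwwwwww
126 #####***##*##wwwwwww==
[... 2916 characters left out ...]
314  94  12   5] 30
[291  97  20   9] 79
[275 101  11  11] 55
[145 103   8   4] 18
[347 106  12   9] 47
[359 107  11   9] 46
[ 91 112  19  15] 119
[291 115  22  14] 134
[312 116   7   5] 22
[276 123  11  12] 74
[336 137   7   6] 26
[164 142   7   8] 19
[154 145  10   6] 21
[138 149  15  11] 41
[266 149  48  24] 341
[ 69 151  18  21] 72
[216 150  17   5] 42
[ 68 160   6   7] 15
[ 49 163  18  11] 44
[ 39 169  30  13] 67
[194 170  13  10] 59
[262 172  39  27] 422
[296 173  24  18] 195
[211 176   5   4] 13
[241 176  22  48] 493
[ 26 179  16   8] 32
[ 11 185  48  24] 132
[160 185  20  11] 69
[ 14 186  11   4] 16
[216 194  16  13] 118
[267 200  20   6] 65
[  6 207   6   9] 15
[217 212  21  31] 338
```

The scanner stands upright in the middle of the dock (handle top about (356,110), base about (351,152)), and all four screws stand in the tall tray. Handing in.

```bash
python3 -c "
from plant import r
print(r.finish_job())"
```

```text
the job is handed in; nothing more can be done
None
```

I tried all four screws from the right; each stopped about 106 mm above the table, so all four are left-hand and stand in the tall-ended tray. I held the scanner over the label for about 2 s, roughly 8.5 cm off and 3.6° from square, and put it back on its dock (it had been knocked partly off). I handed the job in at about 70 s; no verdict came back, so I can't confirm the label was read.

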